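# Load the interlocked test kiln

### The arm

A 6-joint arm with a two-finger parallel gripper is mounted at the origin on the work surface. World frame = base frame: x ahead of the robot, y to its left, z up, the work surface at z = 0. Lengths are in mm, angles in rad, forces in N, time in s.
With the tool pointing down it reaches from about 275 to 1000 mm from the base axis. Payload 8.4 kg.
Tool frame: the origin (TCP) lies midway between the tips of the shut fingers; the grasp point (between the pads) lies 19 mm behind it; z points along the fingers, x is the direction in which the jaws open and shut, and the axes are right-handed (so a half turn about z gives the same grasp; the last joint's range is limited). The gripper opens to 85 mm and grips with 20 to 120 N. Pads are 22 mm wide; open, the fingers measure 114 mm over their backs; the gripper's body (76 mm by 85 mm) begins 54 mm behind the grasp point. The pads swing forward as they close: fully open they stand 13 mm farther back than shut.
Start: joints at [1.33, 0.353, 1.633, -0, 1.155, -0.002], TCP at [147.834, 607.267, 231.281] pointing down, gripper open.
Joint ranges: [-2.63, 2.63], [-0.92, 2.1], [0.06, 2.66], [-1.3, 4.44], [0, 2.69], [-3.02, 3.02]. Speed limits (rad/s): [2.22, 2.22, 2.79, 3.14, 3.14, 3.14].

### API

Orientations are given as [roll, pitch, yaw] about the fixed x, y, z axes, in that order (R = Rz(yaw) Ry(pitch) Rx(roll)).
In Python, from rig import sense, grab_frame, camera_model, job gives the robot as it stands.
- The arm moves only by the tool arm_command, never from a script. Its argument "plan" is a list of rows, each an object with "translation": the shift along the tool's x, y, z in cm, a list of three; "twist": the turn about the tool's z in rad; "gripper": the opening, from 0 (shut) to 1 (fully open). A call has exactly 5 rows; each row is the pose to reach, as a shift and turn from the pose measured when the call began, along the tool's axes at that moment; what a row does not reach only later rows make up. A row lasts 1/12 s, in which the tool goes at most 41.7 mm and 7.16 degrees, less where a joint would pass 70% of its speed; a pose out of reach is approached as far as the arm can. A call with a gripper value outside its range is refused whole. The fingers move at their own pace and stop on an object; "squeeze" is the grip in N (left out, the last holds). Time passes only in rows, so rows that repeat a pose let the fingers close, or fill a call up. It gives the time, the measured TCP pose, the force and the opening at its end, in the units of the state.
- sense(): the state, without advancing time (a new reading comes with each control period).
- grab_frame(name): name is "scene" or "side" or "wrist"; returns the picture (420x560x3 uint8, blue, green, red); there is no depth.
- camera_model(name): a dict with "fx", "fy", "cx", "cy" (pixels), "dist_coeffs" ([k1, k2, p1, p2, k3] as OpenCV has them; the pictures are not rectified), "pose" (4x4, takes a point from camera to world coordinates). Camera axes: x right, y down, z forward; pixel columns grow to the right and rows downward; lengths in mm; the calibration is good to about 2 mm. A picture is of the moment at which its call begins: read the wrist's pose just before it. camera_model takes no time and is no camera call; for the wrist camera it gives the pose at the moment of the call.
- job.sign_off(): hands the job in, once; it reports no verdict.
The state is a dict: "clock": time; "qpos": joint angles; "qvel": joint speeds; "joint_efforts": joint torques, N m; "eef_pos": TCP position; "tcp_rot": TCP orientation; "contact_force": force on the tool from outside, world axes, zero at the start; "wrist_torque": the same for the moment, N m; "opening": opening from 0.0 (shut) to 1.0 (fully open).
Only numpy, scipy, OpenCV 4.12 (cv2) and the standard library are available. Lean on these libraries where they do the work, as an engineer would, in place of code of your own. Each camera call takes 0.05 s, during which the arm holds its last target.

### The job

Get the bench test kiln open and load it: turn the red isolator handle clockwise all the way to its stop, which frees the black lid latch, then turn the latch clockwise all the way to its stop and slide the lid fully back by its handle. Then take the blue cup off the ware board and set it down gently, upright, on the floor of the kiln chamber; let go of it, leave the lid open and both handles turned, and do not disturb the other two cups.

Things in the scene. Friction and masses are not known exactly. Their poses are not given: they have to be found in the camera images.
- kiln: Fixed square bench kiln, steel with pale firebrick, 250 x 250 mm, 145 mm high; origin under its centre on the table. Axes: z up, x away from the robot (the way the lid opens; the kiln may be yawed a little), y towards the grey control pod joined to its +y side (152 mm along y, 250 mm along x, 140 mm high). Two rails carry the lid and run on behind it.
- chamber_floor (a point): Centre of the floor of the kiln's chamber, directly over the kiln's origin, axes as the kiln's. The chamber is open at the top, 170 x 170 mm inside, its walls 40 mm thick, its floor 55 mm above the table and 90 mm below the rim. The shut lid covers it; fully open, the lid leaves it all clear.
- isolator_grip (a point): Centre of the isolator's red bar grip, on its vertical turning axis, on the pod's top nearer the robot (kiln frame x -60, y 185 mm; 185 mm above the table). The bar is 80 mm long along the point's x, 16 mm wide along its y, 26 mm tall, the point at mid-height; from 22 mm under the point down, a red fan-shaped cam plate turns with it. The point turns with the bar.
- isolator (a joint): Angle of the isolator, rad: grows clockwise seen from above, 0 = on, 1.31 = off (its stop). Friction 0.12 N m, stays where it is left. It starts at 0 to 0.25.
- latch_grip (a point): Centre of the lid latch's black bar grip, on its vertical turning axis, on the pod's top farther from the robot (kiln frame x 60, y 185 mm; 185 mm above the table). The bar is 100 mm long along the point's x, 16 mm wide along its y, 26 mm tall, the point at mid-height; from 22 mm under the point down, a yellow fan-shaped cam with a tail turns with it. The point turns with the bar.
- latch (a joint): Angle of the lid latch, rad: grows clockwise seen from above, 0 = locked (where it starts), 1.31 = fully open (its stop). Friction 0.12 N m, stays where it is left. Its tail is blocked by the isolator's cam until the isolator is turned past about 1.05, and its own cam blocks the lid until it is turned past about 1.1: turn both to their stops.
- lid_handle (a point): Middle of the lid's wooden handle, a round bar 16 mm thick and 128 mm long along the kiln's y, its axis 225 mm above the table and 42 mm above the lid's top, held by two posts 110 mm apart; pinch it from above across the kiln's x. With the lid shut it lies 60 mm nearer the robot than the chamber's centre.
- lid (a joint): Travel of the lid along the kiln's x, m: 0 = shut, 0.19 = fully open (its stop), moving straight and level away from the robot on rails. Friction 2.5 N, damping 6 N s/m, mass 0.9 kg; stays where it is left.
- blue_cup_mid (a point): Centre (half-way up, on the axis) of the blue cup: round, open at the top, 85 mm tall, 62 mm across the rim, 61 mm across half-way up, 52 mm at the foot, walls 4 mm, about 0.22 kg. It stands upright on the ware board, in one of three places 110 mm apart.
- brown_cup_mid (a point): Centre (half-way up) of the brown cup, the same size as the blue one; it stays where it is.
- grey_cup_mid (a point): Centre (half-way up) of the grey cup, the same size as the blue one; it stays where it is.
- ware_board: Fixed brown wooden board, 360 mm along its x, 110 mm along its y, origin under its centre on the table; its top, on which the three cups stand, is 34 mm above the table.
Not all that is in view belongs to the job. Of the things that look like the part that bears blue_cup_mid, the smaller one is meant.

How it is judged (in metres and radians):
On the way, in this order (a step that is already met when the one before it is completed fails the run):
1. the isolator is turned to its stop while the latch is still locked (value of joint isolator above 1.2 rad and value of joint latch below 0.3 rad), for 0.2 s.
2. the latch is turned to its stop while the lid is still shut (value of joint latch above 1.2 rad and value of joint lid below 0.02 m), for 0.2 s.
3. the lid is slid fully back (value of joint lid above 0.175 m), for 0.2 s.
At the end, for the whole second after the job is handed in: The isolator and the latch are both at their stops (within 0.11 rad), the lid is fully back (within 20 mm), and the blue cup stands at rest on the chamber floor (its centre within 65 mm of the chamber's centre both ways and under 50 mm above the floor), upright within 0.12 rad (value of joint each of isolator, latch above 1.2 rad and value of joint lid above 0.17 m and x of blue_cup_mid in the frame of chamber_floor between -0.065 and 0.065 m and y of blue_cup_mid in the frame of chamber_floor between -0.065 and 0.065 m and z of blue_cup_mid in the frame of chamber_floor below 0.05 m and angle between blue_cup_mid's own z axis and vertical below 0.12 rad and linear speed of blue_cup below 0.03 m/s); the robot touches nothing.
It fails at once if another cup is pushed more than 30 mm or tipped over (distance of any of brown_cup_mid, grey_cup_mid from where it was at the start of the episode above 0.03 m).
It fails at once if the blue cup is dropped (it falls free at over 0.7 m/s) (linear speed of blue_cup above 0.7 m/s and contact force between blue_cup and the fingers below 0.05 N).
It also fails if it takes over 72 s, if anything falls off the work surface, if the arm or the gripper's body presses on something with over 40 N, if the wrist force passes 120 N, or if a joint passes its speed limit or range.

## Working session

There is one attempt and no reset: what is moved stays moved. The work goes in short steps, Python scripts to look and compute and a tool call to move; the robot and the scene stay as the last step left them, time stands still between calls to the robot, and variables do not carry over. Pictures are saved under pics/ and viewed, and the job is handed in when it is done.

Besides the shell and the picture viewer there is one more tool, called after ">>>" by a JSON object that holds its "method" and its "body", one argument or row to a line. arm_command: Moves the arm, as the interface text tells. Its arguments: {"type":"object","properties":{"plan":{"type":"array","items":{"type":"object","properties":{"translation":{"type":"array","items":{"type":"number"}},"twist":{"type":"number"},"gripper":{"type":"number"}}}},"squeeze":{"type":"number"}},"required":["plan"]}

```bash
ls; mkdir -p pics
python3 - <<'E'
from rig import sense, grab_frame, camera_model
import cv2,json
print(sense())
for n in ["scene","side","wrist"]:
    m=camera_model(n); print(n,m)
    cv2.imwrite(f"pics/{n}0.png",grab_frame(n))
E
```

```text
pics
{'clock': 0.0, 'qpos': array([ 1.32959367e+00,  3.53650396e-01,  1.63415690e+00, -1.70696525e-05,
        1.15519515e+00, -2.37236445e-03]), 'qvel': array([-7.73414188e-04, -4.94974794e-05, -2.38782403e-04, -1.76583082e-03,
        9.38471516e-04, -7.86000766e-04]), 'joint_efforts': array([ 2.33362793e-03, -6.05268574e+01, -3.42063296e+01,  7.09907090e-05,
        9.43920080e-03,  5.18699051e-05]), 'eef_pos': array([147.72571199, 606.78828569, 230.55053518]), 'tcp_rot': array([3.14158039e+00, 1.40983386e-03, 1.33197293e+00]), 'contact_force': array([ 0.02396867, -0.31202468, -0.38168274]), 'wrist_torque': array([-0.03889935,  0.00898348,  0.03105959]), 'opening': 1.0038305255005158}
scene {'fx': 534.4880469749914, 'fy': 534.4880469749914, 'cx': 270.058905343166, 'cy': 218.33062622053382, 'dist_coeffs': array([-0.10617858,  0.        ,  0.        ,  0.        ,  0.        ]), 'pose': array([[ 3.45257856e-01,  7.29060859e-01, -5.90988390e-01,
         1.25347921e+03],
       [ 9.38305248e-01, -2.55064343e-01,  2.33506837e-01,
        -3.37818593e+02],
       [ 1.95006296e-02, -6.3
[... 536 characters left out ...]
532e-03, -6.93109212e-01, -7.20784029e-01,
         7.96317511e+02],
       [ 0.00000000e+00,  0.00000000e+00,  0.00000000e+00,
         1.00000000e+00]])}
wrist {'fx': 361.7420149040607, 'fy': 361.7420149040607, 'cx': 276.079913740932, 'cy': 207.3524585938453, 'dist_coeffs': array([-0.06701451,  0.        ,  0.        ,  0.        ,  0.        ]), 'pose': array([[ 2.37132258e-01,  9.28839936e-01,  2.84648317e-01,
         7.56478953e+01],
       [ 9.71475710e-01, -2.26181678e-01, -7.12516208e-02,
         6.25350955e+02],
       [-1.79911691e-03,  2.93424984e-01, -9.55980409e-01,
         3.72670813e+02],
       [ 0.00000000e+00,  0.00000000e+00,  0.00000000e+00,
         1.00000000e+00]])}
```

View pics/scene0.png

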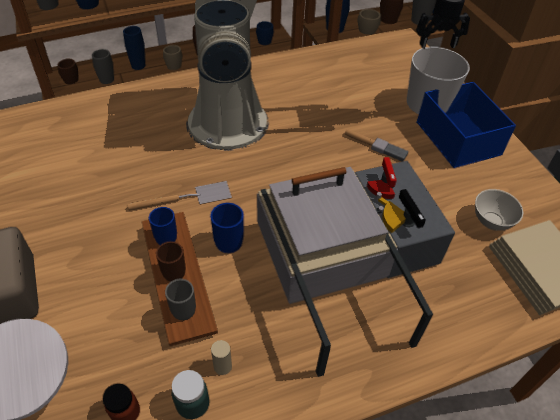

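View pics/side0.png

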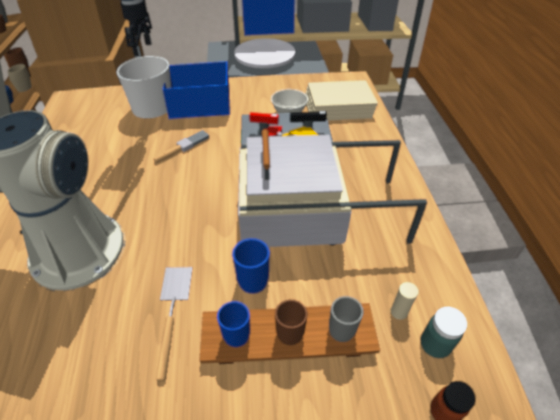

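View pics/wrist0.png

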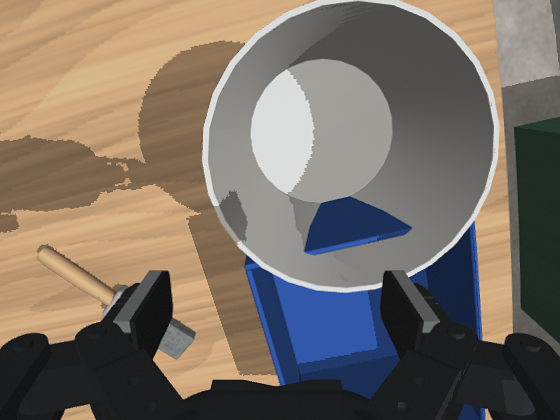

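The scene view shows two blue cups: one at (162,225), on the board in line with the brown (171,262) and grey (181,298) cups, and a bigger one at (228,228), beside the kiln on the table. The one on the board is smaller, so it fits. The kiln has its red and black bars at (388,172) and (412,208), and the lid handle at (320,176). I'll confirm with enlarged crops and measure.

```bash
cat > h.py <<'E'
import numpy as np, cv2
from rig import sense, grab_frame, camera_model
def ray(m,uv):
    K=np.array([[m['fx'],0,m['cx']],[0,m['fy'],m['cy']],[0,0,1]])
    p=cv2.undistortPoints(np.array([[uv]],float),K,m['dist_coeffs'])[0,0]
    d=m['pose'][:3,:3]@np.array([p[0],p[1],1.]); return m['pose'][:3,3],d/np.linalg.norm(d)
def plane(m,uv,z):
    o,d=ray(m,uv); return o+d*(z-o[2])/d[2]
def tri(m1,a,m2,b):
    o1,d1=ray(m1,a);o2,d2=ray(m2,b)
    t=np.linalg.lstsq(np.array([d1,-d2]).T,o2-o1,rcond=None)[0]
    p,q=o1+t[0]*d1,o2+t[1]*d2
    return (p+q)/2,np.linalg.norm(p-q)
def proj(m,P):
    K=np.array([[m['fx'],0,m['cx']],[0,m['fy'],m['cy']],[0,0,1]])
    T=np.linalg.inv(m['pose']); r=cv2.Rodrigues(T[:3,:3])[0]
    return cv2.projectPoints(np.array([P],float),r,T[:3,3],K,m['dist_coeffs'])[0][0,0]
E
python3 - <<'E'
import cv2
a=cv2.imread('pics/scene0.png');b=cv2.imread('pics/side0.png')
cv2.imwrite('pics/c1.png',cv2.resize(a[140:300,250:460],None,fx=3.7,fy=3.7,interpolation=cv2.INTER_CUBIC))
cv2.imwrite('pics/c2.png',cv2.resize(b[95:250,220:400],None,fx=3.8,fy=3.8,interpolation=cv2.INTER_CUBIC))
cv2.imwrite('pics/c3.png',cv2.resize(a[190:345,120:260],None,fx=3.8,fy=3.8,interpolation=cv2.INTER_CUBIC))
cv2.imwrite('pics/c4.png',cv2.resize(b[230:370,190:390],None,fx=4,fy=4,interpolation=cv2.INTER_CUBIC))
E
```

```text
(no output)
```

View pics/c1.png

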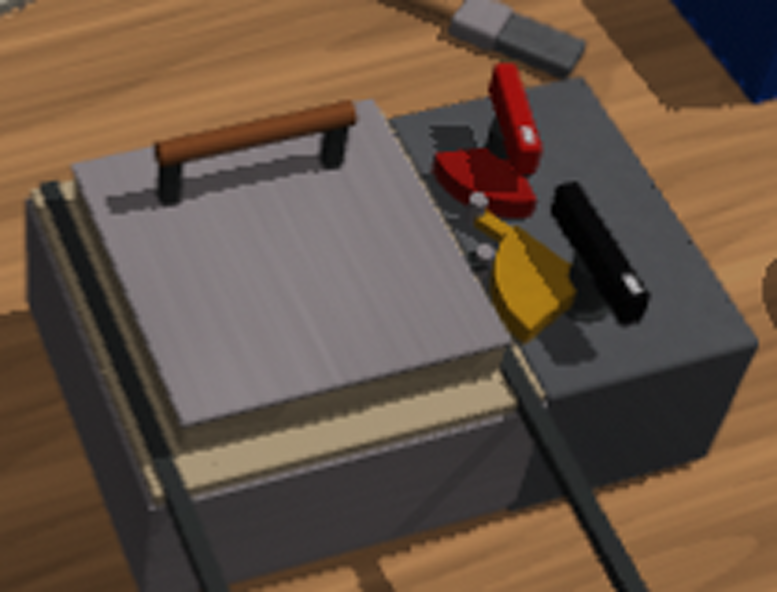

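View pics/c2.png

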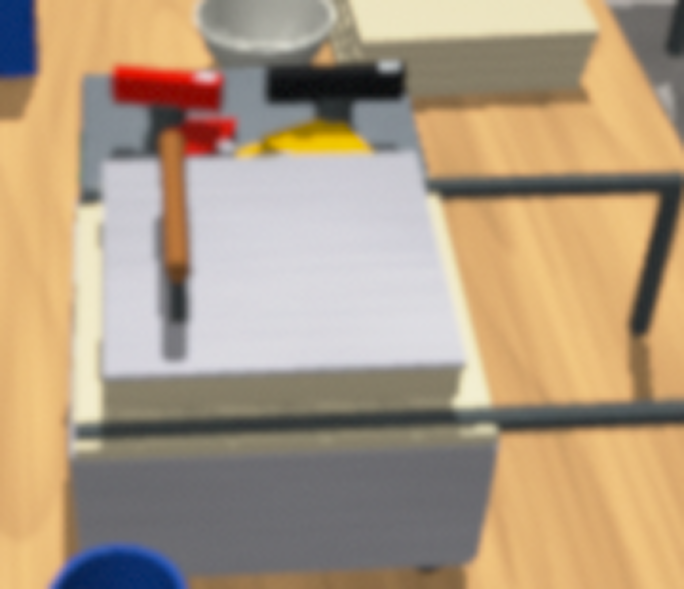

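View pics/c3.png

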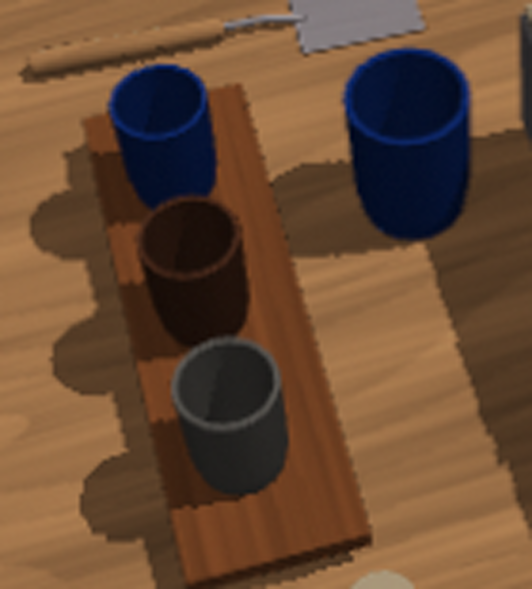

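View pics/c4.png

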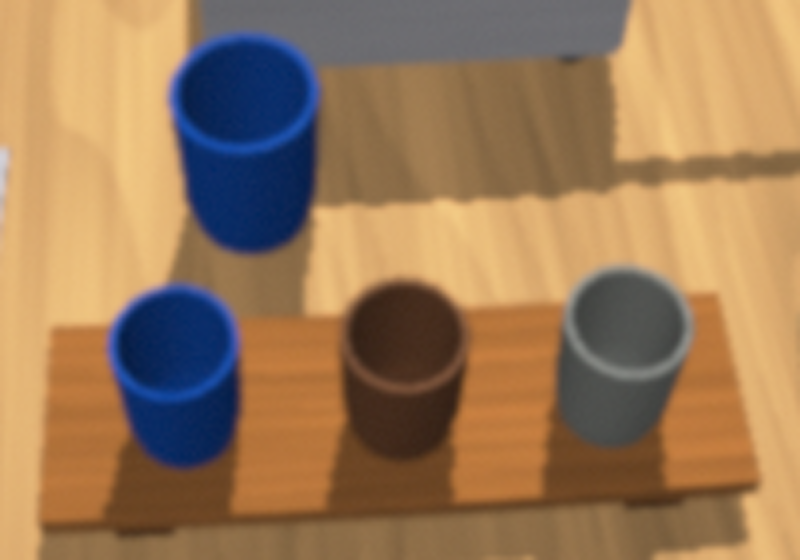

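The crops confirm it: the board's blue cup is clearly smaller than the one beside the kiln, so it is the one meant. Next I'll triangulate the key points.

Run:
```python
from h import *
S=camera_model('scene');D=camera_model('side')
s=lambda x,y:(x/3.7+250,y/3.7+140)
d=lambda x,y:(220+x/3.8,95+y/3.8)
pr=lambda n,r:print(n,r[0].round(0),round(r[1],1))
pr('lidh near pod',tri(S,s(354,112),D,d(172,130)))
pr('lidh far pod',tri(S,s(158,152),D,d(177,272)))
# masks
a=cv2.imread('pics/scene0.png').astype(int);b=cv2.imread('pics/side0.png').astype(int)
def comp(img,mask,box,k=1):
    m=np.zeros(mask.shape,np.uint8);x0,y0,x1,y1=box;m[y0:y1,x0:x1]=mask[y0:y1,x0:x1]
    n,l,st,c=cv2.connectedComponentsWithStats(m)
    o=np.argsort(-st[1:,4])[:k]+1
    for i in o:
        pts=np.argwhere(l==i)[:,::-1].astype(np.float32)
        print('  ',st[i],c[i].round(1),cv2.minAreaRect(pts))
R=lambda im:((im[...,2]>90)&(im[...,1]<60)&(im[...,0]<60)).astype(np.uint8)
K=lambda im:(im.max(2)<35).astype(np.uint8)
print('red');comp(a,R(a),(360,150,410,210),2);comp(b,R(b),(240,100,300,145),2)
print('black');comp(a,K(a),(395,185,430,232),2);comp(b,K(b),(285,105,335,125),2)
ss=lambda x,y:(x/3.8+120,y/3.8+190); dd=lambda x,y:(190+x/4,230+y/4)
for n,p,q in (('blue rim',(160,102),(174,343)),('brown rim',(191,238),(405,335)),('grey rim',(226,386),(628,323)),('big rim',(407,97),(246,93))):
    pr(n,tri(S,ss(*p),D,dd(*q)))
# kiln corners (top of pod, etc)
pr('pod far corner +x+y (z140)',tri(S,s(755,345),D,d(412,68)))
for n,p,z in (('pod near outer',s(583,80),140),('pod far outer',s(755,345),140),('kiln rim -y far',s(150,497),145),('kiln rim -y near',s(30,195),145),('lid tl',s(75,168),183),('lid bl',s(183,424),183),('lid br',s(513,343),183),('lid tr',s(372,101),183)):
    print(n,plane(S,p,z).round(0))
```

```text
lidh near pod [509. 140. 227.] 2.8
lidh far pod [500.  11. 222.] 3.7
red
   [383 157  14  24 135] [389.5 167.8] ((389.70001220703125, 168.60003662109375), (25.61444854736328, 6.008327960968018), 71.56504821777344)
   [368 181  11  11  63] [373.2 184.7] ((374.2500305175781, 184.75003051757812), (14.142135620117188, 6.363961219787598), 45.0)
   [250 113  28  11 229] [263.1 118.3] ((263.5461730957031, 118.13078308105469), (27.659744262695312, 8.806466102600098), 7.125016689300537)
   [265 127  16   8  88] [273.  129.9] ((272.5, 130.5), (7.0, 15.0), 90.0)
black
   [399 189  26  39 499] [410.3 209.9] ((411.44903564453125, 208.15570068359375), (39.787960052490234, 21.652565002441406), 81.57302856445312)
   [291 114  34   7 216] [306.9 117. ] ((307.5, 117.0), (6.0, 33.0), 90.0)
blue rim [ 411. -284.  111.] 4.1
brown rim [ 520. -290.  112.] 4.0
grey rim [ 627. -295.  112.] 3.1
big rim [ 453. -134.  105.] 3.7
pod far corner +x+y (z140) [707. 335. 140.] 7.4
pod near outer [460. 353. 140.]
pod far outer [703. 339. 140.]
kiln rim -y far [684. -62. 145.]
kiln rim -y near [440. -49. 145.]
lid tl [460. -26. 183.]
lid bl [667. -37. 183.]
lid br [678. 170. 183.]
lid tr [468. 178. 183.]
```

>>> {"method": "arm_command", "body": {
  "plan": [
    {"translation":[0,0,-4],"twist":0,"gripper":1},
    {"translation":[0,0,-8],"twist":0,"gripper":1},
    {"translation":[0,0,-10],"twist":0,"gripper":1},
    {"translation":[-2,3.4,-10],"twist":0,"gripper":1},
    {"translation":[-4,6.8,-10],"twist":0,"gripper":1}
  ],
  "squeeze": 50
}}

```text
clock: 0.57
eef_pos: [204.2, 552.9, 332.2]
tcp_rot: [3.141, -0.002, 1.335]
contact_force: [1.3, -0.0, -0.8]
opening: 1.002
```

>>> {"method": "arm_command", "body": {
  "plan": [
    {"translation":[-2,3.5,0],"twist":0,"gripper":0.7},
    {"translation":[-4,7,0],"twist":0,"gripper":0.7},
    {"translation":[-6,10.5,0],"twist":0,"gripper":0.7},
    {"translation":[-8,14,0],"twist":0,"gripper":0.7},
    {"translation":[-10,17.5,0],"twist":0,"gripper":0.7}
  ]
}}

```text
clock: 0.98
eef_pos: [351.9, 413.2, 332.0]
tcp_rot: [3.141, -0.002, 1.335]
contact_force: [1.1, 1.0, 0.8]
opening: 0.697
```

>>> {"method": "arm_command", "body": {
  "plan": [
    {"translation":[-2,3.5,0],"twist":0,"gripper":0.7},
    {"translation":[-4,7,0],"twist":0,"gripper":0.7},
    {"translation":[-6,10.5,0],"twist":0,"gripper":0.7},
    {"translation":[-8,14,0],"twist":0,"gripper":0.7},
    {"translation":[-9,15,0],"twist":0,"gripper":0.7}
  ]
}}

```text
clock: 1.4
eef_pos: [480.0, 287.4, 331.6]
tcp_rot: [3.14, -0.001, 1.333]
contact_force: [-0.2, -0.7, 0.9]
opening: 0.702
```

Run:
```python
from h import *
import pickle
m=camera_model('wrist');im=grab_frame('wrist');cv2.imwrite('pics/w1.png',im);pickle.dump(m,open('w1.pkl','wb'))
s=sense();print(s['clock'],s['eef_pos'],s['tcp_rot'],s['opening'],s['qpos'])
```

```text
1.45 [479.66028312 286.67414252 331.51993662] [ 3.14023456e+00 -2.08679218e-04  1.33217852e+00] 0.697964015119647 [ 5.36504827e-01  1.66849740e-01  1.65613918e+00 -8.27750125e-04
  1.31748765e+00 -7.95466562e-01]
```

View pics/w1.png

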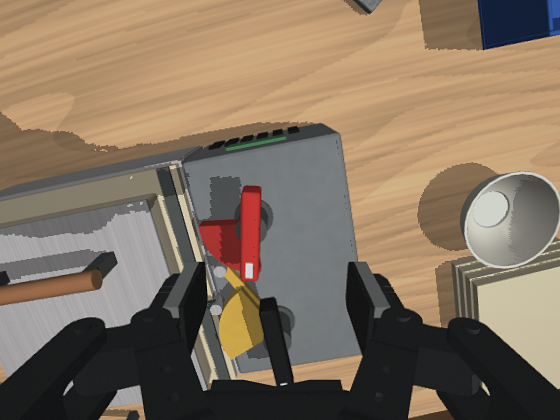

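The wrist view shows the red bar running from (252,188) to (249,279), and the black bar's tip at (267,300). I'll step along for a second view, which gives a baseline.

>>> {"method": "arm_command", "body": {
  "plan": [
    {"translation":[-0.8,2,0],"twist":0,"gripper":0.7},
    {"translation":[-1.6,4,0],"twist":0,"gripper":0.7},
    {"translation":[-2.4,6,0],"twist":0,"gripper":0.7},
    {"translation":[-3,8,0],"twist":0,"gripper":0.7},
    {"translation":[-3,8,0],"twist":0,"gripper":0.7}
  ]
}}

```text
clock: 1.87
eef_pos: [552.4, 237.1, 331.2]
tcp_rot: [3.139, 0.0, 1.33]
contact_force: [-1.0, 0.3, -0.1]
opening: 0.698
```

```bash
python3 - <<'E'
from h import *
import pickle
m=camera_model('wrist');im=grab_frame('wrist');cv2.imwrite('pics/w2.png',im);pickle.dump(m,open('w2.pkl','wb'))
s=sense();print(s['clock'],s['eef_pos'],s['tcp_rot'])
m1=pickle.load(open('w1.pkl','rb'))
M=[m1,m];res=[]
for i,f in enumerate(('pics/w1.png','pics/w2.png')):
    a=cv2.imread(f).astype(int)
    # bright red bar
    for thr in (130,):
        mk=((a[...,2]>thr)&(a[...,1]<50)&(a[...,0]<50)).astype(np.uint8)
        n,l,st,c=cv2.connectedComponentsWithStats(mk)
        for k in np.argsort(-st[1:,4])[:3]+1: print(f,st[k],c[k].round(1),cv2.minAreaRect(np.argwhere(l==k)[:,::-1].astype(np.float32)))
E
python3 -c "
import cv2
for i in (1,2):
    a=cv2.imread(f'pics/w{i}.png'); y0=170 if i==1 else 60
    cv2.imwrite(f'pics/w{i}c.png',cv2.resize(a[y0:y0+190,180:370],None,fx=3.1,fy=3.1,interpolation=cv2.INTER_CUBIC))"
```

```text
1.9167 [550.97200681 237.97318974 331.05040542] [3.14082862e+00 2.61818076e-04 1.33031409e+00]
pics/w1.png [241 192  19  89 319] [248.7 240.5] ((250.0, 236.0), (88.0, 18.0), 90.0)
pics/w1.png [219 241   3  10  11] [219.7 245.7] ((220.0, 245.5), (9.0, 2.0), 90.0)
pics/w1.png [199 226  10   2  10] [203.5 226.1] ((203.4512176513672, 226.06097412109375), (0.8834522366523743, 9.055386543273926), 83.6598129272461)
pics/w2.png [276  84  20 105 216] [281.5 143.1] ((280.30517578125, 136.829833984375), (104.47266387939453, 18.676025390625), 83.84483337402344)
pics/w2.png [282 171  10  14  22] [284.  179.9] ((283.6920166015625, 179.4440155029297), (15.811386108398438, 6.83051872253418), 55.304840087890625)
pics/w2.png [300  94   2  21  21] [300.1 104. ] ((300.0845947265625, 103.9769287109375), (0.9429903030395508, 20.024677276611328), 3.1798300743103027)
```

View pics/w2.png

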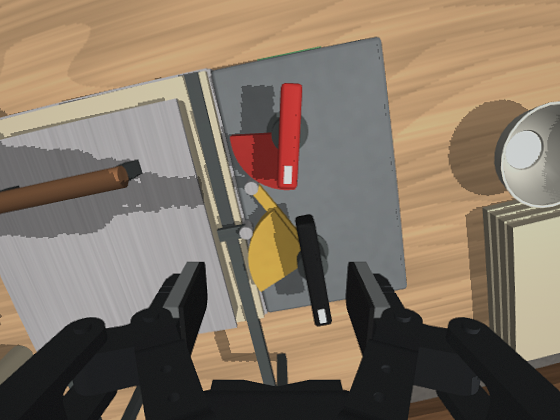

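View pics/w1c.png

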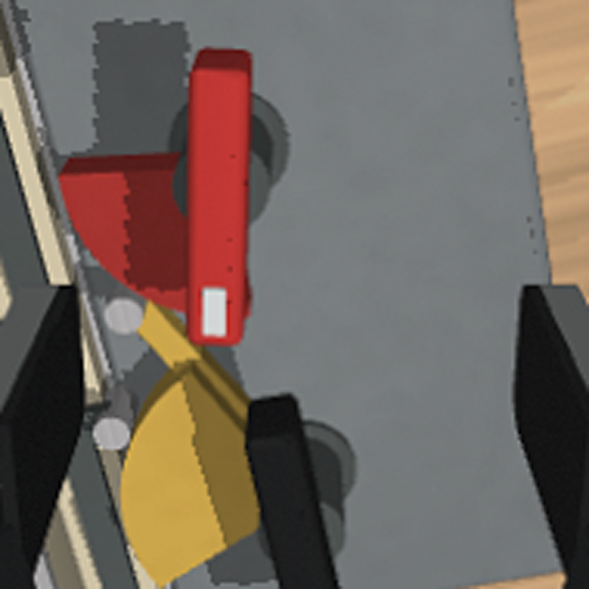

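View pics/w2c.png

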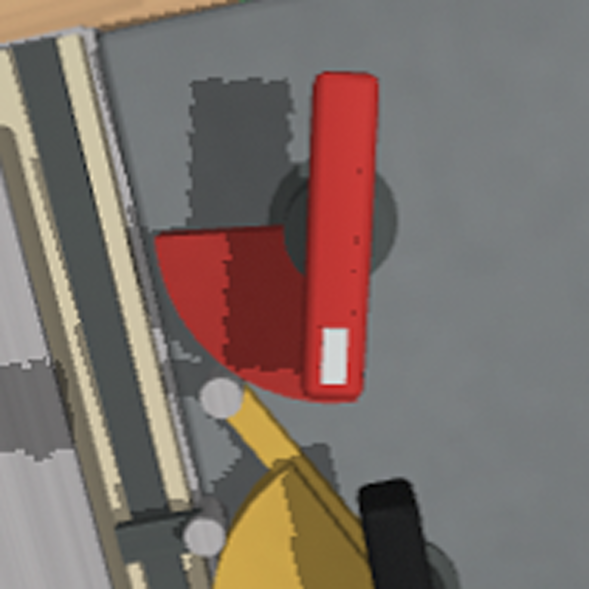

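Run:
```python
from h import *
import pickle
m1=pickle.load(open('w1.pkl','rb'));m2=pickle.load(open('w2.pkl','rb'))
for a,b in (((252.3,192.3),(291.9,84.5)),((249.7,279),(287.7,186.8))):
    p,r=tri(m1,a,m2,b);print('red',p.round(1),r.round(1),plane(m1,a,198).round(1),plane(m2,b,198).round(1))
for b in ((305.5,217),(323,324)): print('blk',plane(m2,b,198).round(1))
# black near end tri
print(tri(m1,(180+273/3.1,170+403/3.1),m2,(305.5,217)))
a=(180+0,0)
print('lidh end',tri(m1,(96,280),m2,(119,176)))
for b in ((381,38),(405,288),(208,68)): print('pod',plane(m2,b,140).round(1))
```

```text
red [474.9 269.2 192.3] 1.0 [473.8 270.3 198. ] [474.7 268.5 198. ]
red [549.6 247.8 193.2] 0.2 [547.1 248.7 198. ] [548.4 248.  198. ]
blk [576.1 256.1 198. ]
blk [678.3 249.8 198. ]
(array([582.88368688, 255.81257236, 177.76558352]), np.float64(0.8849566658040454))
lidh end (array([505.73900942, 136.34275638, 226.47684894]), np.float64(2.1441442184229182))
pod [453.8 354.4 140. ]
pod [698.2 340.9 140. ]
pod [442.5 203.5 140. ]
```

>>> {"method": "arm_command", "body": {
  "plan": [
    {"translation":[0.5,-2,2],"twist":0.035,"gripper":0.7},
    {"translation":[1.1,-4.3,4],"twist":0.035,"gripper":0.7},
    {"translation":[1.1,-4.3,7],"twist":0.035,"gripper":0.7},
    {"translation":[1.1,-4.3,10],"twist":0.035,"gripper":0.7},
    {"translation":[1.1,-4.3,10],"twist":0.035,"gripper":0.7}
  ]
}}

```text
clock: 2.33
eef_pos: [507.5, 258.3, 225.8]
tcp_rot: [-3.136, 0.006, 1.297]
contact_force: [-0.9, -0.3, -0.5]
opening: 0.699
```

Run:
```python
from h import *
m=camera_model('wrist');im=grab_frame('wrist');cv2.imwrite('pics/w3.png',im)
s=sense();print(s['clock'],s['eef_pos'],s['tcp_rot'])
```

```text
2.3833 [509.09083655 258.72192073 228.69500707] [-3.13773011  0.00406215  1.29635932]
```

View pics/w3.png

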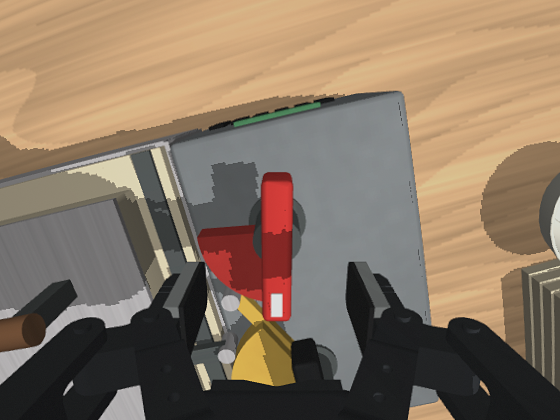

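The bar is centred between the fingers (column 277, against 276 for the jaw midline) and is parallel to the pads. Now I'll descend.

Run:
```python
from h import *
m=camera_model('wrist')
print(plane(m,(277.5,173),198).round(1),plane(m,(277,321),198).round(1))
print(sense()['eef_pos'])
```

```text
[471.9 270.5 198. ] [552.3 247.6 198. ]
[509.09083655 258.72192073 228.69500707]
```

>>> {"method": "arm_command", "body": {
  "plan": [
    {"translation":[0,0.3,2],"twist":0,"gripper":0.7},
    {"translation":[0,0.3,4],"twist":0,"gripper":0.7},
    {"translation":[0,0.3,5.4],"twist":0,"gripper":0.7},
    {"translation":[0,0.3,5.4],"twist":0,"gripper":0.5},
    {"translation":[0,0.3,5.4],"twist":0,"gripper":0.5}
  ]
}}

```text
clock: 2.8
eef_pos: [512.1, 258.3, 176.1]
tcp_rot: [-3.138, 0.004, 1.296]
contact_force: [0.2, -0.2, 0.5]
opening: 0.502
```

>>> {"method": "arm_command", "body": {
  "plan": [
    {"translation":[0,0,0],"twist":0,"gripper":0.1},
    {"translation":[0,0,0],"twist":0,"gripper":0.1},
    {"translation":[0,0,0],"twist":0,"gripper":0.1},
    {"translation":[0,0,0],"twist":0,"gripper":0.1},
    {"translation":[0,0,0],"twist":0,"gripper":0.1}
  ]
}}

```text
clock: 3.22
eef_pos: [512.7, 257.0, 178.5]
tcp_rot: [-3.14, 0.005, 1.297]
contact_force: [-2.9, -9.3, 12.4]
opening: 0.172
```

>>> {"method": "arm_command", "body": {
  "plan": [
    {"translation":[0,0,0],"twist":0.11,"gripper":0.1},
    {"translation":[0,0,0],"twist":0.22,"gripper":0.1},
    {"translation":[0,0,0],"twist":0.33,"gripper":0.1},
    {"translation":[0,0,0],"twist":0.44,"gripper":0.1},
    {"translation":[0,0,0],"twist":0.55,"gripper":0.1}
  ]
}}

```text
clock: 3.63
eef_pos: [512.2, 256.3, 178.7]
tcp_rot: [3.14, 0.006, 0.741]
contact_force: [0.9, -4.5, -6.3]
opening: 0.174
```

>>> {"method": "arm_command", "body": {
  "plan": [
    {"translation":[0,0,0],"twist":0.11,"gripper":0.1},
    {"translation":[0,0,0],"twist":0.22,"gripper":0.1},
    {"translation":[0,0,0],"twist":0.33,"gripper":0.1},
    {"translation":[0,0,0],"twist":0.44,"gripper":0.1},
    {"translation":[0,0,0],"twist":0.48,"gripper":0.1}
  ]
}}

```text
clock: 4.05
eef_pos: [511.7, 255.9, 178.7]
tcp_rot: [3.137, 0.006, 0.255]
contact_force: [-1.5, -1.7, -7.3]
opening: 0.174
```

Run:
```python
from h import *
m=camera_model('wrist');im=grab_frame('wrist');cv2.imwrite('pics/w4.png',im)
s=sense();print(s)
```

```text
{'clock': 4.1, 'qpos': array([ 0.46312284,  0.33146274,  1.7934136 , -0.00400612,  1.02365193,
        0.20972174]), 'qvel': array([ 0.00050659,  0.00110924,  0.0008339 ,  0.00088751, -0.001005  ,
       -0.1305406 ]), 'joint_efforts': array([ 8.78938437e-01, -5.99370110e+01, -3.48634207e+01,  2.78925413e-02,
       -2.30449461e-01, -1.98594527e-01]), 'eef_pos': array([511.65747299, 255.85929125, 178.65805869]), 'tcp_rot': array([3.13681582, 0.00607787, 0.25548264]), 'contact_force': array([-1.33827473, -1.24730243, -7.96447002]), 'wrist_torque': array([-0.07303767, -0.02748803, -0.21773434]), 'opening': 0.17350705767597685}
```

View pics/w4.png

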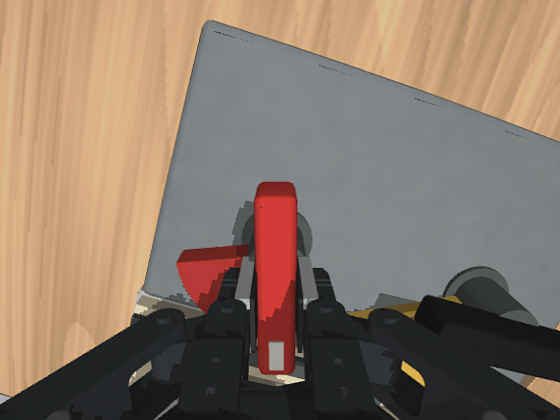

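>>> {"method": "arm_command", "body": {
  "plan": [
    {"translation":[0,0,0],"twist":0.04,"gripper":0.1},
    {"translation":[0,0,0],"twist":0.07,"gripper":0.1},
    {"translation":[0,0,0],"twist":0.1,"gripper":0.1},
    {"translation":[0,0,0],"twist":0.1,"gripper":0.1},
    {"translation":[0,0,0],"twist":0.1,"gripper":0.1}
  ]
}}

```text
clock: 4.52
eef_pos: [511.5, 255.8, 178.8]
tcp_rot: [3.136, 0.006, 0.16]
contact_force: [-0.4, 0.2, -7.9]
opening: 0.174
```

Run:
```python
from h import *
s=sense();print(s['tcp_rot'],s['wrist_torque'],s['eef_pos'],s['contact_force'],s['qpos'])
```

```text
[3.13558711 0.00551841 0.15952151] [ 0.15025119 -0.06996796  1.81679232] [511.54934265 255.79139717 178.76775819] [-0.4270909   0.21929723 -7.87274387] [ 0.46349489  0.33121652  1.79349803 -0.00477483  1.02394612  0.30645413]
```

The torque jumped to 1.8 N m, so the isolator is at its stop. I'll release it and go up.

>>> {"method": "arm_command", "body": {
  "plan": [
    {"translation":[0,0,0],"twist":-0.02,"gripper":0.6},
    {"translation":[0,0,0],"twist":-0.02,"gripper":0.6},
    {"translation":[0,0,0],"twist":-0.02,"gripper":0.6},
    {"translation":[0,0,-2],"twist":-0.02,"gripper":0.6},
    {"translation":[0,0,-5],"twist":-0.02,"gripper":0.6}
  ]
}}

```text
clock: 4.93
eef_pos: [510.4, 255.4, 227.4]
tcp_rot: [3.135, 0.01, 0.179]
contact_force: [0.2, 0.2, -0.1]
opening: 0.601
```

>>> {"method": "arm_command", "body": {
  "plan": [
    {"translation":[0,0,-3],"twist":-0.12,"gripper":0.6},
    {"translation":[0,0,-6],"twist":-0.24,"gripper":0.6},
    {"translation":[0,0,-9],"twist":-0.36,"gripper":0.6},
    {"translation":[3.6,0,-9],"twist":-0.48,"gripper":0.6},
    {"translation":[7,0,-9],"twist":-0.6,"gripper":0.6}
  ]
}}

```text
clock: 5.35
eef_pos: [581.7, 269.3, 321.2]
tcp_rot: [3.139, 0.006, 0.785]
contact_force: [0.3, 0.2, 0.2]
opening: 0.597
```

Run:
```python
from h import *
m=camera_model('wrist');im=grab_frame('wrist');cv2.imwrite('pics/w5.png',im)
s=sense();print(s['clock'],s['eef_pos'],s['tcp_rot'],s['contact_force'])
```

```text
5.4 [586.96497109 269.85944697 318.60126492] [3.13821972 0.00522361 0.7942765 ] [ 2.44962202 -0.00557556  0.62987121]
```

View pics/w5.png

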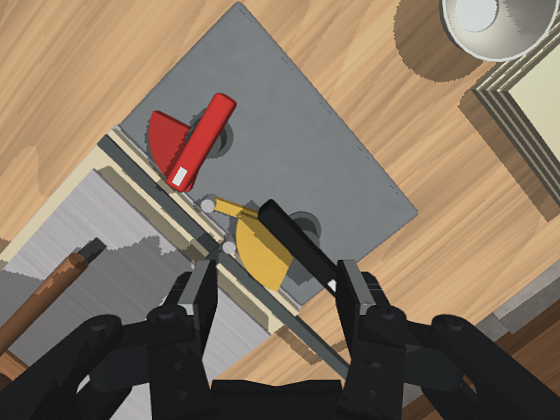

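>>> {"method": "arm_command", "body": {
  "plan": [
    {"translation":[0,1,1],"twist":-0.12,"gripper":0.7},
    {"translation":[0,2,2],"twist":-0.24,"gripper":0.7},
    {"translation":[0,2,2],"twist":-0.36,"gripper":0.7},
    {"translation":[0,2,2],"twist":-0.48,"gripper":0.7},
    {"translation":[0,2,2],"twist":-0.6,"gripper":0.7}
  ]
}}

```text
clock: 5.82
eef_pos: [601.6, 255.4, 298.8]
tcp_rot: [-3.141, 0.006, 1.399]
contact_force: [0.7, 0.5, -0.1]
opening: 0.701
```

>>> {"method": "arm_command", "body": {
  "plan": [
    {"translation":[0,0,0],"twist":-0.09,"gripper":0.7},
    {"translation":[0,0,0],"twist":-0.09,"gripper":0.7},
    {"translation":[0,0,0],"twist":-0.09,"gripper":0.7},
    {"translation":[0,0,0],"twist":-0.09,"gripper":0.7},
    {"translation":[0,0,0],"twist":-0.09,"gripper":0.7}
  ]
}}

```text
clock: 6.23
eef_pos: [601.6, 255.5, 299.0]
tcp_rot: [-3.141, 0.006, 1.487]
contact_force: [-0.3, -1.1, -0.5]
opening: 0.703
```

Run:
```python
from h import *
import pickle
m=camera_model('wrist');im=grab_frame('wrist');cv2.imwrite('pics/w6.png',im);pickle.dump(m,open('w6.pkl','wb'))
s=sense();print(s['clock'],s['eef_pos'],s['tcp_rot'],s['contact_force'])
```

```text
6.2833 [601.57496311 255.4453269  298.94785978] [-3.14107875  0.00576585  1.48713927] [-0.37286665  0.05371181  0.07719934]
```

View pics/w6.png

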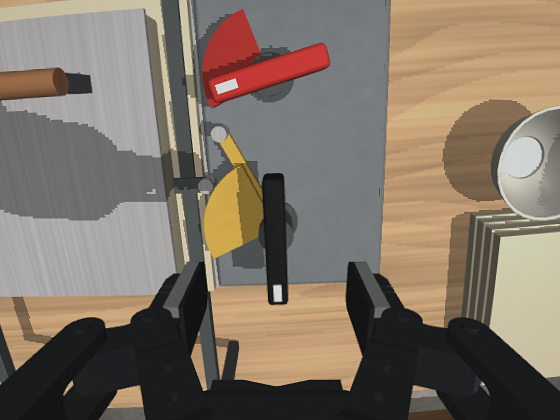

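Run:
```python
from h import *
import pickle
m6=pickle.load(open('w6.pkl','rb'));m2=pickle.load(open('w2.pkl','rb'))
a=cv2.imread('pics/w6.png')
mk=(a.max(2)<40).astype(np.uint8);n,l,st,c=cv2.connectedComponentsWithStats(mk)
k=l[230,275];print(st[k])
P=[plane(m6,q,198) for q in ((274,175),(278.5,303))]
print(P,(P[0]+P[1])/2,np.arctan2(*(P[1]-P[0])[[1,0]]))
print(tri(m6,(274,175),m2,(305.5,217)),tri(m6,(278.5,303),m2,(323,324)))
Q=[plane(m6,q,198) for q in ((213,93),(327,54))];print(Q,np.arctan2(*(Q[0]-Q[1])[[1,0]]))
for b in ((382,283),(388,2),(217,289)):print('pod',plane(m6,b,140).round(1))
s=sense()['eef_pos'];y=sense()['tcp_rot'][2]
d=(P[0]+P[1])/2-s;print('shift tool',d@[np.cos(y),np.sin(y),0],d@[np.sin(y),-np.cos(y),0])
```

```text
[ 262  173   26  131 2503]
[array([578.62413812, 255.89986576, 198.        ]), array([678.59002999, 250.69439293, 198.        ])] [628.60708405 253.29712935 198.        ] -0.052025500054486674
(array([582.0323535 , 255.78155672, 181.28066893]), np.float64(0.7811864213748281)) (array([682.32053066, 250.03013708, 192.24904184]), np.float64(0.7805600333214395))
[array([521.3777594 , 221.25815528, 198.        ]), array([503.92485716, 295.8346192 , 198.        ])] -1.3409066935411598
pod [701.6 346.1 140. ]
pod [464. 352. 140.]
pod [695.  191.2 140. ]
shift tool 0.11810591329211777 27.117086245054413
```

>>> {"method": "arm_command", "body": {
  "plan": [
    {"translation":[0,2,2],"twist":-0.03,"gripper":0.7},
    {"translation":[0,2.8,5],"twist":-0.03,"gripper":0.7},
    {"translation":[0,2.8,7],"twist":-0.03,"gripper":0.7},
    {"translation":[0,2.8,7],"twist":-0.03,"gripper":0.7},
    {"translation":[0,2.8,7],"twist":-0.03,"gripper":0.7}
  ]
}}

```text
clock: 6.7
eef_pos: [628.8, 252.5, 228.1]
tcp_rot: [-3.139, 0.007, 1.516]
contact_force: [-0.5, 0.2, 0.6]
opening: 0.701
```

Run:
```python
from h import *
m=camera_model('wrist');im=grab_frame('wrist');cv2.imwrite('pics/w7.png',im)
s=sense();print(s['clock'],s['eef_pos'],s['tcp_rot'],s['contact_force'])
```

```text
6.75 [629.54129669 252.87276007 229.70775878] [-3.14103773  0.00561138  1.51655256] [ 0.66502904 -0.05179318  0.41288942]
```

View pics/w7.png

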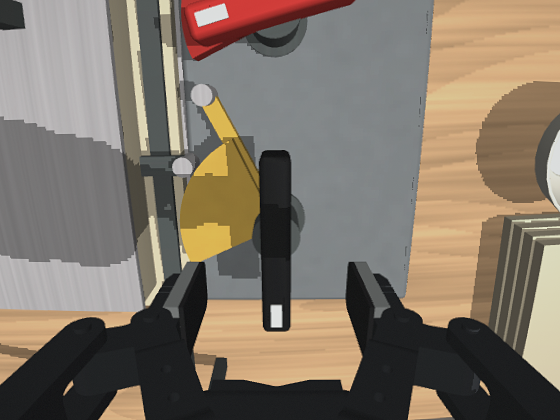

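The black bar (column 276, rows 152–330) is centred and parallel between the fingers. I'll descend, grip it and turn.

>>> {"method": "arm_command", "body": {
  "plan": [
    {"translation":[0,0,2],"twist":0,"gripper":0.7},
    {"translation":[0,0,4],"twist":0,"gripper":0.7},
    {"translation":[0,0,5.3],"twist":0,"gripper":0.7},
    {"translation":[0,0,5.3],"twist":0,"gripper":0.5},
    {"translation":[0,0,5.3],"twist":0,"gripper":0.3}
  ]
}}

```text
clock: 7.17
eef_pos: [629.6, 252.8, 177.5]
tcp_rot: [-3.141, 0.006, 1.517]
contact_force: [-0.1, -0.3, 0.4]
opening: 0.429
```

>>> {"method": "arm_command", "body": {
  "plan": [
    {"translation":[0,0,0],"twist":0,"gripper":0.1},
    {"translation":[0,0,0],"twist":0,"gripper":0.1},
    {"translation":[0,0,0],"twist":0,"gripper":0.1},
    {"translation":[0,0,0],"twist":0.06,"gripper":0.1},
    {"translation":[0,0,0],"twist":0.15,"gripper":0.1}
  ]
}}

```text
clock: 7.58
eef_pos: [630.5, 252.0, 179.6]
tcp_rot: [3.139, 0.006, 1.364]
contact_force: [-1.3, -5.6, 3.6]
opening: 0.174
```

>>> {"method": "arm_command", "body": {
  "plan": [
    {"translation":[0,0,0],"twist":0.11,"gripper":0.1},
    {"translation":[0,0,0],"twist":0.22,"gripper":0.1},
    {"translation":[0,0,0],"twist":0.33,"gripper":0.1},
    {"translation":[0,0,0],"twist":0.44,"gripper":0.1},
    {"translation":[0,0,0],"twist":0.55,"gripper":0.1}
  ]
}}

```text
clock: 8.0
eef_pos: [630.6, 252.2, 179.7]
tcp_rot: [3.136, 0.003, 0.809]
contact_force: [1.8, 1.1, -9.0]
opening: 0.173
```

>>> {"method": "arm_command", "body": {
  "plan": [
    {"translation":[0,0,0],"twist":0.11,"gripper":0.1},
    {"translation":[0,0,0],"twist":0.22,"gripper":0.1},
    {"translation":[0,0,0],"twist":0.33,"gripper":0.1},
    {"translation":[0,0,0],"twist":0.44,"gripper":0.1},
    {"translation":[0,0,0],"twist":0.5,"gripper":0.1}
  ]
}}

```text
clock: 8.42
eef_pos: [630.9, 252.4, 179.8]
tcp_rot: [3.136, -0.001, 0.303]
contact_force: [2.8, 0.7, -9.7]
opening: 0.173
```

Run:
```python
from h import *
s=sense();print(s['clock'],s['tcp_rot'],s['wrist_torque'],s['eef_pos'],s['contact_force'],s['qpos'])
```

```text
8.4167 [ 3.13564146e+00 -7.15611183e-04  3.03134134e-01] [ 0.29855237 -0.37999912  0.29450067] [630.90455365 252.38737387 179.76022695] [ 2.8461033   0.72304608 -9.70158058] [ 0.38135421  0.48369431  1.55338077 -0.00670548  1.10427822  0.08123748]
```

>>> {"method": "arm_command", "body": {
  "plan": [
    {"translation":[0,0,0],"twist":0.05,"gripper":0.1},
    {"translation":[0,0,0],"twist":0.1,"gripper":0.1},
    {"translation":[0,0,0],"twist":0.14,"gripper":0.1},
    {"translation":[0,0,0],"twist":0.14,"gripper":0.1},
    {"translation":[0,0,0],"twist":0.14,"gripper":0.1}
  ]
}}

```text
clock: 8.83
eef_pos: [631.0, 252.4, 179.8]
tcp_rot: [3.135, -0.002, 0.166]
contact_force: [2.3, -0.4, -7.9]
opening: 0.173
```

Run:
```python
from h import *
s=sense();print(s['clock'],s['tcp_rot'],s['wrist_torque'],s['eef_pos'],s['contact_force'])
```

```text
8.8333 [ 3.13530754e+00 -1.78227359e-03  1.66098806e-01] [ 0.16288315 -0.1818967   1.51746749] [630.97744109 252.39917335 179.80053185] [ 2.2820313  -0.38764542 -7.89294052]
```

The latch is at its stop (torque 1.5 N m). I'll release it, rise, and move towards the lid handle.

>>> {"method": "arm_command", "body": {
  "plan": [
    {"translation":[0,0,0],"twist":-0.02,"gripper":0.6},
    {"translation":[0,0,0],"twist":-0.02,"gripper":0.6},
    {"translation":[0,0,0],"twist":-0.02,"gripper":0.6},
    {"translation":[0,0,-2],"twist":-0.02,"gripper":0.6},
    {"translation":[0,0,-5],"twist":-0.02,"gripper":0.6}
  ]
}}

```text
clock: 9.25
eef_pos: [629.2, 252.0, 227.9]
tcp_rot: [3.135, 0.003, 0.186]
contact_force: [-0.0, 0.6, -0.4]
opening: 0.598
```

>>> {"method": "arm_command", "body": {
  "plan": [
    {"translation":[0,0,-4],"twist":0.1,"gripper":0.6},
    {"translation":[0,0,-8],"twist":0.2,"gripper":0.6},
    {"translation":[-2,3,-10],"twist":0.23,"gripper":0.6},
    {"translation":[-4,6,-10],"twist":0.23,"gripper":0.6},
    {"translation":[-6,9,-10],"twist":0.23,"gripper":0.6}
  ]
}}

```text
clock: 9.67
eef_pos: [587.5, 152.7, 331.5]
tcp_rot: [3.135, -0.003, -0.044]
contact_force: [0.8, -0.5, 0.4]
opening: 0.604
```

Run:
```python
from h import *
import pickle
m=camera_model('wrist');im=grab_frame('wrist');cv2.imwrite('pics/w8.png',im);pickle.dump(m,open('w8.pkl','wb'))
s=sense();print(s['clock'],s['eef_pos'],s['tcp_rot'],s['contact_force'])
```

```text
9.7167 [584.47976308 147.10859004 330.78704267] [ 3.13119013e+00  4.97374375e-04 -4.54123159e-02] [-0.24759735 -3.61421584 -0.54706815]
```

View pics/w8.png

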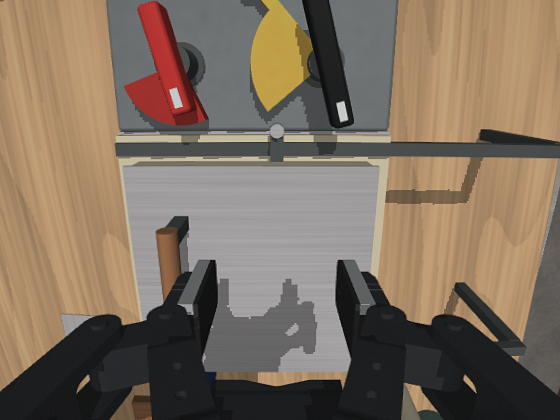

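Both bars are turned and the lid is still shut, with the handle's end at (166,230). I'll move over the handle.

>>> {"method": "arm_command", "body": {
  "plan": [
    {"translation":[-2.5,1.5,0],"twist":0,"gripper":0.7},
    {"translation":[-5,3,0],"twist":0,"gripper":0.7},
    {"translation":[-7.5,4.5,0],"twist":0,"gripper":0.7},
    {"translation":[-8,5,0],"twist":0,"gripper":0.7},
    {"translation":[-8,5,0],"twist":0,"gripper":0.7}
  ]
}}

```text
clock: 10.13
eef_pos: [501.3, 99.9, 332.5]
tcp_rot: [3.132, -0.001, -0.047]
contact_force: [0.3, -0.3, 0.6]
opening: 0.697
```

Run:
```python
from h import *
import pickle
m=camera_model('wrist');im=grab_frame('wrist');cv2.imwrite('pics/w9.png',im);pickle.dump(m,open('w9.pkl','wb'))
s=sense();print(s['clock'],s['eef_pos'],s['tcp_rot'],s['contact_force'])
```

```text
10.1833 [502.58263732 100.65783428 332.41700237] [ 3.13193059e+00 -1.71389937e-03 -4.63402798e-02] [ 0.00476254  0.54076729 -0.51881527]
```

View pics/w9.png

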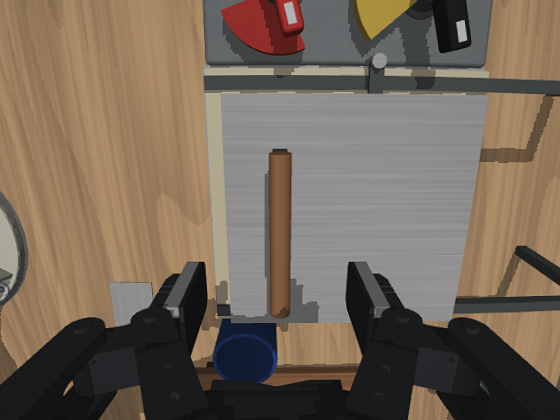

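Run:
```python
from h import *
import pickle
m9=pickle.load(open('w9.pkl','rb'));m8=pickle.load(open('w8.pkl','rb'))
print(tri(m9,(280.5,153),m8,(167,230)))
P=[plane(m9,q,225+4) for q in ((280.5,153),(280,313))];print(P)
c=(P[0]+P[1])/2
s=sense();y=s['tcp_rot'][2];d=c-s['eef_pos'];print(c,d@[np.cos(y),np.sin(y),0],d@[np.sin(y),-np.cos(y),0])
```

```text
(array([506.68558396, 136.68528227, 223.76842318]), np.float64(0.26986401059713))
[array([506.7282466 , 137.41167127, 229.        ]), array([500.8675192 ,  11.40771018, 229.        ])]
[503.7978829   74.40969072 229.        ] 2.4298520189356214 26.163671016524752
```

>>> {"method": "arm_command", "body": {
  "plan": [
    {"translation":[0.2,2.6,2],"twist":0,"gripper":0.7},
    {"translation":[0.2,2.6,5],"twist":0,"gripper":0.7},
    {"translation":[0.2,2.6,8],"twist":0,"gripper":0.7},
    {"translation":[0.2,2.6,11],"twist":0,"gripper":0.7},
    {"translation":[0.2,2.6,12.4],"twist":0,"gripper":0.7}
  ]
}}

```text
clock: 10.6
eef_pos: [503.3, 73.6, 205.4]
tcp_rot: [3.132, 0.001, -0.047]
contact_force: [-0.4, -0.5, -0.2]
opening: 0.704
```

>>> {"method": "arm_command", "body": {
  "plan": [
    {"translation":[0,0,0],"twist":0,"gripper":0.1},
    {"translation":[0,0,0],"twist":0,"gripper":0.1},
    {"translation":[0,0,0],"twist":0,"gripper":0.1},
    {"translation":[0,0,0],"twist":0,"gripper":0.1},
    {"translation":[0,0,0],"twist":0,"gripper":0.1}
  ]
}}

```text
clock: 11.02
eef_pos: [504.6, 74.1, 206.7]
tcp_rot: [3.132, -0.001, -0.046]
contact_force: [0.8, 1.8, 0.9]
opening: 0.173
```

Run:
```python
from h import *
m=camera_model('wrist');im=grab_frame('wrist');cv2.imwrite('pics/w10.png',im)
s=sense();print(s['clock'],s['eef_pos'],s['tcp_rot'],s['contact_force'],s['opening'])
```

```text
11.0667 [504.56813454  74.07974506 206.70376703] [ 3.13251872e+00 -1.71181028e-03 -4.65063241e-02] [2.09424753 2.09234734 1.13200103] 0.16737061605158887
```

View pics/w10.png

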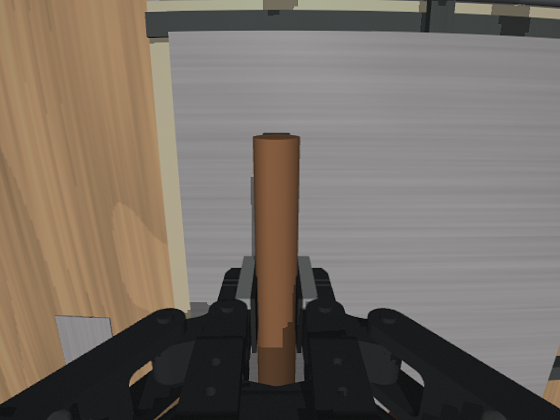

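The handle is gripped (opening 14 mm). Now I'll slide the lid along the tool's x.

>>> {"method": "arm_command", "body": {
  "plan": [
    {"translation":[0.8,0,0],"twist":0,"gripper":0.1},
    {"translation":[2.2,0,0],"twist":0,"gripper":0.1},
    {"translation":[4,0,0],"twist":0,"gripper":0.1},
    {"translation":[5.8,0,0],"twist":0,"gripper":0.1},
    {"translation":[7.6,0,0],"twist":0,"gripper":0.1}
  ]
}}

```text
clock: 11.48
eef_pos: [580.7, 70.6, 206.7]
tcp_rot: [3.133, 0.0, -0.046]
contact_force: [-3.4, 2.7, 0.8]
opening: 0.168
```

>>> {"method": "arm_command", "body": {
  "plan": [
    {"translation":[1.8,0,0],"twist":0,"gripper":0.1},
    {"translation":[3.6,0,0],"twist":0,"gripper":0.1},
    {"translation":[5.4,0,0],"twist":0,"gripper":0.1},
    {"translation":[7.0,0,0],"twist":0,"gripper":0.1},
    {"translation":[8,0,0],"twist":0,"gripper":0.1}
  ]
}}

```text
clock: 11.9
eef_pos: [662.1, 67.0, 206.8]
tcp_rot: [3.133, 0.0, -0.047]
contact_force: [-2.4, 1.1, 2.6]
opening: 0.167
```

Moved 158 mm so far; about 32 mm to go, gently.

>>> {"method": "arm_command", "body": {
  "plan": [
    {"translation":[0.9,0,0],"twist":0,"gripper":0.1},
    {"translation":[1.8,0,0],"twist":0,"gripper":0.1},
    {"translation":[2.6,0,0],"twist":0,"gripper":0.1},
    {"translation":[3.1,0,0],"twist":0,"gripper":0.1},
    {"translation":[3.4,0,0],"twist":0,"gripper":0.1}
  ]
}}

```text
clock: 12.32
eef_pos: [692.8, 65.5, 206.7]
tcp_rot: [3.133, 0.009, -0.047]
contact_force: [-28.2, 3.7, 16.2]
opening: 0.166
```

Run:
```python
from h import *
s=sense();print(s['clock'],s['eef_pos'],s['tcp_rot'],s['contact_force'])
```

```text
12.3167 [692.83943782  65.52681352 206.65343235] [ 3.13269256  0.00855949 -0.04677815] [-28.17024477   3.71129766  16.15685532]
```

The lid is at its stop (28 N reaction, 188 mm of travel). I'll release it, rise, and look.

>>> {"method": "arm_command", "body": {
  "plan": [
    {"translation":[-0.1,0,0],"twist":0,"gripper":0.6},
    {"translation":[-0.1,0,0],"twist":0,"gripper":0.6},
    {"translation":[-0.1,0,0],"twist":0,"gripper":0.6},
    {"translation":[-0.1,0,-2],"twist":0,"gripper":0.6},
    {"translation":[-0.1,0,-5],"twist":0,"gripper":0.6}
  ]
}}

```text
clock: 12.73
eef_pos: [691.1, 65.6, 254.1]
tcp_rot: [3.132, 0.013, -0.047]
contact_force: [-0.3, 0.9, 1.1]
opening: 0.602
```

>>> {"method": "arm_command", "body": {
  "plan": [
    {"translation":[0,0,-4],"twist":0,"gripper":0.6},
    {"translation":[-2,3,-6],"twist":0,"gripper":0.8},
    {"translation":[-5,5.5,-6],"twist":0,"gripper":1},
    {"translation":[-8,8,-6],"twist":0,"gripper":1},
    {"translation":[-11,10,-6],"twist":0,"gripper":1}
  ]
}}

```text
clock: 13.15
eef_pos: [576.6, -30.1, 317.2]
tcp_rot: [3.131, 0.01, -0.047]
contact_force: [0.3, -0.3, -0.8]
opening: 1.0
```

Run:
```python
from h import *
import pickle
m=camera_model('wrist');im=grab_frame('wrist');cv2.imwrite('pics/w11.png',im);pickle.dump(m,open('w11.pkl','wb'))
cv2.imwrite('pics/scene11.png',grab_frame('scene'))
s=sense();print(s['clock'],s['eef_pos'],s['tcp_rot'],s['contact_force'])
```

```text
13.25 [573.9167437  -31.07917345 317.37111176] [ 3.13039228  0.01286229 -0.04914389] [ 0.2078867   0.6948042  -0.68966022]
```

View pics/w11.png

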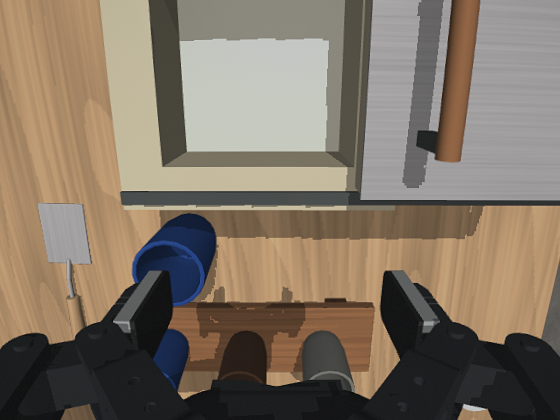

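View pics/scene11.png

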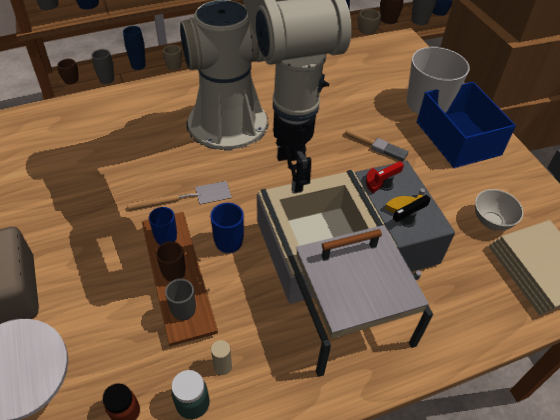

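The lid is fully back and the chamber is clear (its floor front edge runs (187,153)–(326,153) in the wrist view). Both bars are turned. Next, I'll move above the cup while twisting to jaws-along-y.

>>> {"method": "arm_command", "body": {
  "plan": [
    {"translation":[-2,2.9,0],"twist":-0.12,"gripper":1},
    {"translation":[-4,5.8,0],"twist":-0.24,"gripper":1},
    {"translation":[-6,8.7,0],"twist":-0.36,"gripper":1},
    {"translation":[-8,11.6,0],"twist":-0.48,"gripper":1},
    {"translation":[-10,14.5,0],"twist":-0.6,"gripper":1}
  ]
}}

```text
clock: 13.67
eef_pos: [467.1, -172.0, 320.8]
tcp_rot: [3.138, 0.016, 0.556]
contact_force: [-0.1, -0.5, 0.4]
opening: 1.007
```

Run:
```python
from h import *
s=sense();p=s['eef_pos'];y=s['tcp_rot'][2];print(s['clock'],p,y)
d=np.array([380,-284])-p[:2];print(d@[np.cos(y),np.sin(y)],d@[np.sin(y),-np.cos(y)])
```

```text
13.6667 [ 467.06673952 -171.95021844  320.81165279] 0.5560770874501937
-133.09502108741287 49.208597213780045
```

>>> {"method": "arm_command", "body": {
  "plan": [
    {"translation":[-3,1.2,0],"twist":-0.12,"gripper":1},
    {"translation":[-6,2.4,0],"twist":-0.24,"gripper":1},
    {"translation":[-9,3.6,0],"twist":-0.36,"gripper":1},
    {"translation":[-12,4.6,0],"twist":-0.48,"gripper":1},
    {"translation":[-13.3,4.9,0],"twist":-0.6,"gripper":1}
  ]
}}

```text
clock: 14.08
eef_pos: [379.0, -286.5, 323.7]
tcp_rot: [-3.138, 0.017, 1.155]
contact_force: [0.9, -0.3, -0.1]
opening: 1.005
```

>>> {"method": "arm_command", "body": {
  "plan": [
    {"translation":[0,0,0],"twist":-0.12,"gripper":1},
    {"translation":[0,0,0],"twist":-0.24,"gripper":1},
    {"translation":[0,0,0],"twist":-0.36,"gripper":1},
    {"translation":[0,0,0],"twist":-0.36,"gripper":1},
    {"translation":[0,0,0],"twist":-0.36,"gripper":1}
  ]
}}

```text
clock: 14.5
eef_pos: [379.6, -286.8, 324.0]
tcp_rot: [-3.133, 0.015, 1.511]
contact_force: [0.1, 0.3, -0.2]
opening: 1.0
```

Run:
```python
from h import *
import pickle
m=camera_model('wrist');im=grab_frame('wrist');cv2.imwrite('pics/w12.png',im);pickle.dump(m,open('w12.pkl','wb'))
s=sense();print(s['clock'],s['eef_pos'],s['tcp_rot'],s['contact_force'])
```

```text
14.55 [ 379.48887131 -286.68386513  323.91325938] [-3.13302221  0.01507005  1.5105737 ] [-0.14513775 -0.18761307  0.03741613]
```

View pics/w12.png

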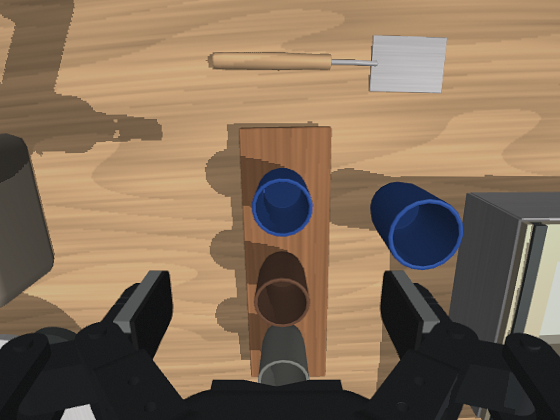

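Run:
```python
from h import *
import pickle
m=pickle.load(open('w12.pkl','rb'))
a=cv2.imread('pics/w12.png')
for n,c in (('blue',(282,207)),('brown',(282,301)),('big',(425,235))):print(n,plane(m,c,119).round(1))
cv2.imwrite('pics/w12c.png',cv2.resize(a[150:280,220:350],None,fx=4.5,fy=4.5,interpolation=cv2.INTER_CUBIC))
```

```text
blue [ 409.8 -285.4  119. ]
brown [ 516.6 -291.4  119. ]
big [ 448.1 -139.7  119. ]
```

View pics/w12c.png

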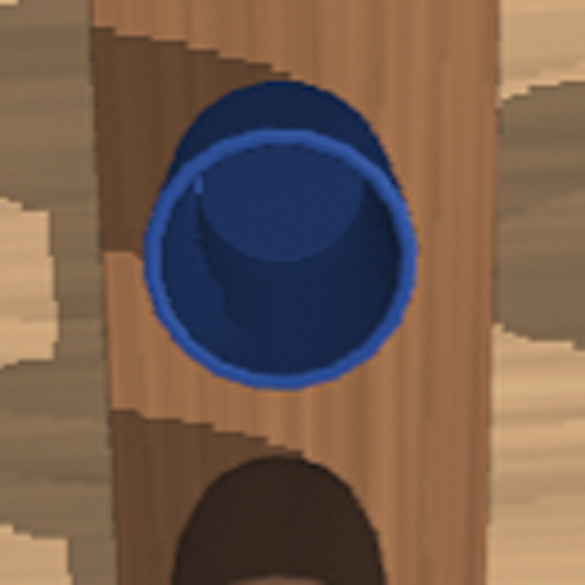

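The rim centre is at pixel (282,207), which gives (410,-285). I'll step over and down for a second view.

>>> {"method": "arm_command", "body": {
  "plan": [
    {"translation":[0,1.5,2],"twist":0,"gripper":1},
    {"translation":[0,3.1,4],"twist":0,"gripper":1},
    {"translation":[0,3.1,6],"twist":0,"gripper":1},
    {"translation":[0,3.1,8],"twist":0,"gripper":1},
    {"translation":[0,3.1,8],"twist":0,"gripper":1}
  ]
}}

```text
clock: 14.97
eef_pos: [408.4, -288.4, 240.2]
tcp_rot: [-3.128, 0.012, 1.508]
contact_force: [-0.3, 0.1, -0.4]
opening: 0.999
```

Run:
```python
from h import *
import pickle
m=camera_model('wrist');im=grab_frame('wrist');cv2.imwrite('pics/w13.png',im);pickle.dump(m,open('w13.pkl','wb'))
s=sense();print(s['clock'],s['eef_pos'],s['tcp_rot'],s['contact_force'])
```

```text
15.0167 [ 408.99895291 -288.94406624  242.19182084] [-3.1299971   0.01327522  1.50838249] [ 0.44015017 -0.05291654 -0.40931791]
```

View pics/w13.png

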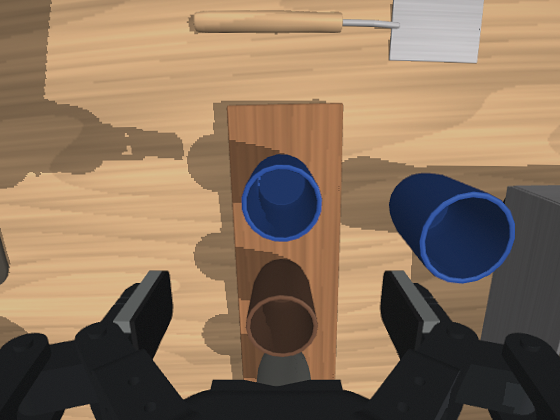

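Run:
```python
from h import *
import pickle
from scipy.spatial.transform import Rotation as R
m=pickle.load(open('w12.pkl','rb'));n=pickle.load(open('w13.pkl','rb'))
print(tri(m,(282.2,207.3),n,(281.7,203.5)),plane(n,(281.7,203.5),119))
s=sense();T=R.from_euler('xyz',s['tcp_rot']).as_matrix()
print(T.T@(np.array([410,-285.5,70])-s['eef_pos']))
```

```text
(array([ 415.32250167, -285.52666895,  101.38207286]), np.float64(0.017292741435074258)) [ 410.37992328 -285.2816889   119.        ]
[  5.78530725   2.78012782 172.10952316]
```

Triangulation puts the rim lower (101–111 mm) than the text's 119. The baselines are short, and x only changes by 2–5 mm either way. I'll descend part-way and check the alignment.

>>> {"method": "arm_command", "body": {
  "plan": [
    {"translation":[0.6,0.3,3],"twist":0,"gripper":1},
    {"translation":[0.6,0.3,6],"twist":0,"gripper":1},
    {"translation":[0.6,0.3,8.5],"twist":0,"gripper":1},
    {"translation":[0.6,0.3,8.5],"twist":0,"gripper":1},
    {"translation":[0.6,0.3,8.5],"twist":0,"gripper":1}
  ]
}}

```text
clock: 15.43
eef_pos: [411.5, -284.3, 157.7]
tcp_rot: [-3.129, 0.013, 1.507]
contact_force: [1.4, -0.2, -0.2]
opening: 1.002
```

Run:
```python
from h import *
import pickle
m=camera_model('wrist');im=grab_frame('wrist');cv2.imwrite('pics/w14.png',im);pickle.dump(m,open('w14.pkl','wb'))
cv2.imwrite('pics/side14.png',grab_frame('side'))
s=sense();print(s['clock'],s['eef_pos'],s['tcp_rot'],s['contact_force'])
```

```text
15.5333 [ 412.57375791 -285.10817234  159.22875791] [-3.13247415  0.01477777  1.50759545] [-0.90320072 -0.14887989  0.22859615]
```

View pics/w14.png

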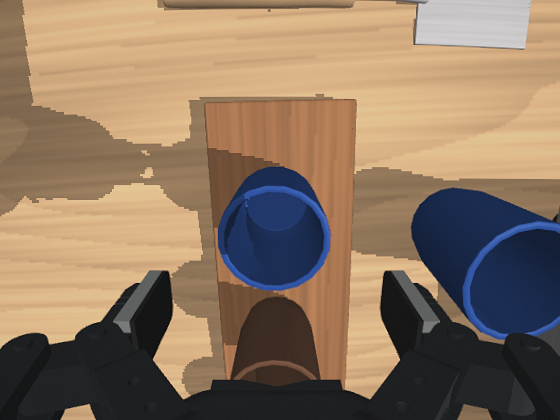

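View pics/side14.png

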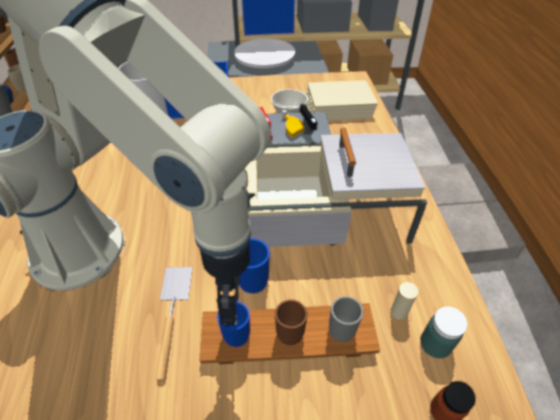

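Run:
```python
from h import *
import pickle
m=pickle.load(open('w12.pkl','rb'));n=pickle.load(open('w14.pkl','rb'))
print(tri(m,(282.2,207.3),n,(274,236.5)),plane(n,(274,236.5),119),plane(n,(274,236.5),112))
```

```text
(array([ 415.18363492, -285.73760096,  101.58414755]), np.float64(0.471653172015117)) [ 408.46464113 -285.1934239   119.        ] [ 411.13256022 -285.50148159  112.        ]
```

Run:
```python
from h import *
import pickle
n=pickle.load(open('w14.pkl','rb'));m=pickle.load(open('w12.pkl','rb'))
for z in (102,112,119,126):
    print(z,np.linalg.norm(plane(n,(217.5,237),z)-plane(n,(330.5,237),z)),np.linalg.norm(plane(m,(220+143/4.5,207.3),z)-plane(m,(220+417/4.5,207.3),z)))
```

```text
102 66.44120521067119 64.05292925047567
112 63.09710423907179 62.29632245245026
119 60.756233558952204 61.066697693832495
126 58.415362878832596 59.83707293521468
```

The rim width implies a height near 115 mm, consistent with 119. The cup is centred in the jaws (rim centre column 274, against 276). I'll descend and grip gently.

>>> {"method": "arm_command", "body": {
  "plan": [
    {"translation":[0,-0.2,2],"twist":0,"gripper":1},
    {"translation":[0,-0.2,4],"twist":0,"gripper":1},
    {"translation":[0,-0.2,6],"twist":0,"gripper":1},
    {"translation":[0,-0.2,8],"twist":0,"gripper":1},
    {"translation":[0,-0.2,8.6],"twist":0,"gripper":1}
  ],
  "squeeze": 30
}}

```text
clock: 15.95
eef_pos: [410.0, -286.4, 73.1]
tcp_rot: [-3.133, 0.015, 1.507]
contact_force: [-0.5, 0.8, 0.1]
opening: 1.002
```

>>> {"method": "arm_command", "body": {
  "plan": [
    {"translation":[0,0,0],"twist":0,"gripper":0.85},
    {"translation":[0,0,0],"twist":0,"gripper":0.75},
    {"translation":[0,0,0],"twist":0,"gripper":0.65},
    {"translation":[0,0,0],"twist":0,"gripper":0.55},
    {"translation":[0,0,0],"twist":0,"gripper":0.5}
  ]
}}

```text
clock: 16.37
eef_pos: [411.1, -287.0, 74.8]
tcp_rot: [-3.135, 0.016, 1.507]
contact_force: [-0.6, 2.2, 7.3]
opening: 0.714
```

Run:
```python
from h import *
m=camera_model('wrist');im=grab_frame('wrist');cv2.imwrite('pics/w15.png',im)
s=sense();print(s['clock'],s['eef_pos'],s['tcp_rot'],s['contact_force'],s['opening'])
```

```text
16.4167 [ 411.05690723 -286.95933667   74.82776501] [-3.13517278  0.01614017  1.50690486] [-0.12562702  2.7802475   7.51218664] 0.7135589437598117
```

View pics/w15.png

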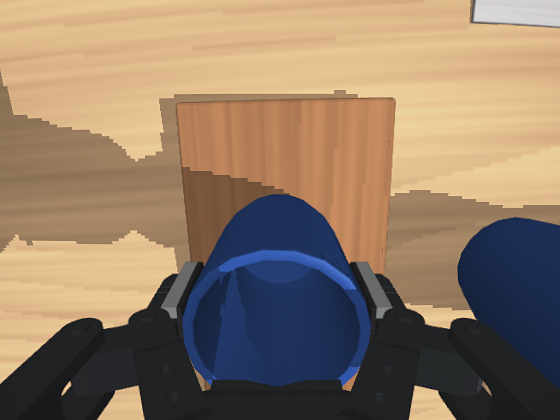

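The gripper stopped at 0.714 (60.7 mm), so it holds the cup. I'll lift.

>>> {"method": "arm_command", "body": {
  "plan": [
    {"translation":[0,0,-1],"twist":0,"gripper":0.5},
    {"translation":[0,0,-3],"twist":0,"gripper":0.5},
    {"translation":[0,0,-5.5],"twist":0,"gripper":0.5},
    {"translation":[0,0,-8],"twist":0,"gripper":0.5},
    {"translation":[0,0,-10.5],"twist":0,"gripper":0.5}
  ],
  "squeeze": 35
}}

```text
clock: 16.83
eef_pos: [411.7, -285.3, 182.1]
tcp_rot: [-3.136, 0.017, 1.507]
contact_force: [0.5, 0.1, -3.2]
opening: 0.717
```

>>> {"method": "arm_command", "body": {
  "plan": [
    {"translation":[0,0,-2],"twist":0,"gripper":0.5},
    {"translation":[0,0,-4],"twist":0,"gripper":0.5},
    {"translation":[0,0,-6],"twist":0,"gripper":0.5},
    {"translation":[0,0,-7],"twist":0,"gripper":0.5},
    {"translation":[0,0,-7],"twist":0,"gripper":0.5}
  ]
}}

```text
clock: 17.25
eef_pos: [413.3, -284.9, 255.2]
tcp_rot: [-3.14, 0.019, 1.507]
contact_force: [0.2, -0.4, -2.0]
opening: 0.713
```

Run:
```python
from h import *
import pickle
s=sense();print(s['clock'],s['eef_pos'],s['tcp_rot'],s['contact_force'],s['opening'])
m=pickle.load(open('w11.pkl','rb'))
for q in ((162,167),(350,167)):print('rim',plane(m,q,145).round(1))
for q in ((187,153),(326,153)):print('floor',plane(m,q,55).round(1))
p=s['eef_pos'];y=s['tcp_rot'][2]
d=np.array([563,71])-p[:2];print(d@[np.cos(y),np.sin(y)],d@[np.sin(y),-np.cos(y)])
cv2.imwrite('pics/scene16.png',grab_frame('scene'))
```

```text
17.25 [ 413.28792648 -284.88596115  255.16162464] [-3.14005752  0.01923282  1.50682792] [ 0.19711968 -0.3865219  -1.96968321] 0.7127138926113293
rim [474.8 -11.  145. ]
rim [641.  -18.7 145. ]
floor [474.7 -13.1  55. ]
floor [630.8 -20.5  55. ]
364.72838676533786 126.65593626822948
```

View pics/scene16.png

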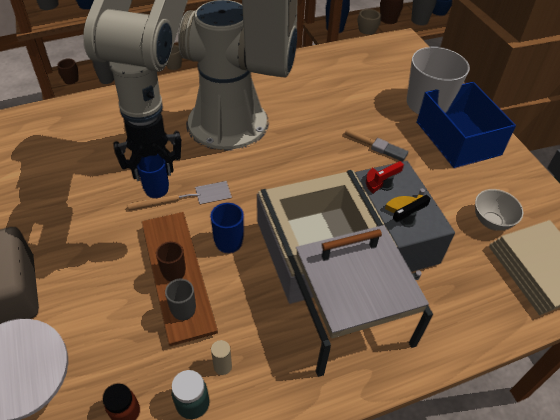

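The cup is lifted and the other cups are undisturbed. I'll carry it over the chamber.

>>> {"method": "arm_command", "body": {
  "plan": [
    {"translation":[1.5,0.5,0],"twist":0,"gripper":0.5},
    {"translation":[4,1.4,0],"twist":0,"gripper":0.5},
    {"translation":[7,2.4,0],"twist":0,"gripper":0.5},
    {"translation":[10,3.5,0],"twist":0,"gripper":0.5},
    {"translation":[13,4.5,0],"twist":0,"gripper":0.5}
  ]
}}

```text
clock: 17.72
eef_pos: [465.3, -156.2, 249.4]
tcp_rot: [-3.136, 0.018, 1.506]
contact_force: [1.7, -0.6, -1.8]
opening: 0.711
```

>>> {"method": "arm_command", "body": {
  "plan": [
    {"translation":[3,1,0],"twist":0,"gripper":0.5},
    {"translation":[6,2,0],"twist":0,"gripper":0.5},
    {"translation":[9,3.1,0],"twist":0,"gripper":0.5},
    {"translation":[12,4.1,0],"twist":0,"gripper":0.5},
    {"translation":[15,5.2,0],"twist":0,"gripper":0.5}
  ]
}}

```text
clock: 18.13
eef_pos: [526.2, -8.3, 244.8]
tcp_rot: [-3.133, 0.018, 1.506]
contact_force: [0.5, -1.4, -2.4]
opening: 0.71
```

>>> {"method": "arm_command", "body": {
  "plan": [
    {"translation":[3,1,0],"twist":0,"gripper":0.5},
    {"translation":[5.5,2,0],"twist":0,"gripper":0.5},
    {"translation":[7,2.7,0],"twist":0,"gripper":0.5},
    {"translation":[7.8,2.9,0],"twist":0,"gripper":0.5},
    {"translation":[7.8,2.9,0],"twist":0,"gripper":0.5}
  ]
}}

```text
clock: 18.55
eef_pos: [560.0, 68.5, 242.0]
tcp_rot: [-3.132, 0.018, 1.508]
contact_force: [-0.5, -0.4, -1.9]
opening: 0.709
```

Run:
```python
from h import *
from scipy.spatial.transform import Rotation as R
m=camera_model('wrist');im=grab_frame('wrist');cv2.imwrite('pics/w17.png',im)
s=sense();print(s['clock'],s['eef_pos'],s['tcp_rot'],s['contact_force'],s['opening'])
T=R.from_euler('xyz',s['tcp_rot']).as_matrix()
print(T.T@(np.array([562,70,98])-s['eef_pos']))
```

```text
18.6 [559.52061305  67.4196833  242.243083  ] [-3.13142363  0.0185156   1.50727408] [ 0.50263263  0.20602828 -2.7309536 ] 0.7136183046904274
[  5.40262851   3.77648993 144.13681735]
```

View pics/w17.png

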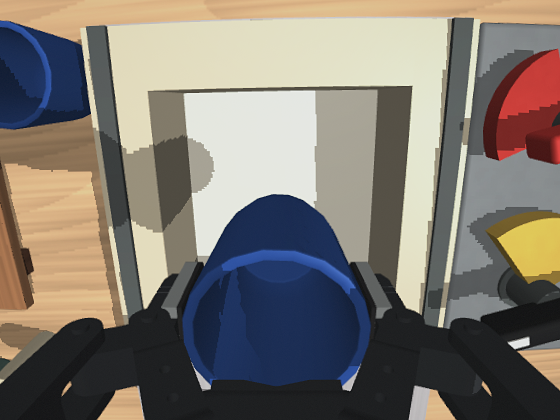

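>>> {"method": "arm_command", "body": {
  "plan": [
    {"translation":[0.5,0.3,2],"twist":0,"gripper":0.5},
    {"translation":[0.5,0.3,5],"twist":0,"gripper":0.5},
    {"translation":[0.5,0.3,8],"twist":0,"gripper":0.5},
    {"translation":[0.5,0.3,11],"twist":0,"gripper":0.5},
    {"translation":[0.5,0.3,12.5],"twist":0,"gripper":0.5}
  ]
}}

```text
clock: 19.02
eef_pos: [558.7, 67.9, 113.9]
tcp_rot: [-3.127, 0.02, 1.506]
contact_force: [-1.1, -0.7, -3.0]
opening: 0.713
```

>>> {"method": "arm_command", "body": {
  "plan": [
    {"translation":[0,0,0.3],"twist":0,"gripper":0.5},
    {"translation":[0,0,0.6],"twist":0,"gripper":0.5},
    {"translation":[0,0,0.9],"twist":0,"gripper":0.5},
    {"translation":[0,0,1.2],"twist":0,"gripper":0.5},
    {"translation":[0,0,1.4],"twist":0,"gripper":0.5}
  ]
}}

```text
clock: 19.43
eef_pos: [559.3, 67.4, 100.8]
tcp_rot: [-3.129, 0.02, 1.506]
contact_force: [0.2, 0.1, -2.4]
opening: 0.713
```

Run:
```python
from h import *
m=camera_model('wrist');im=grab_frame('wrist');cv2.imwrite('pics/w18.png',im)
s=sense();print(s['clock'],s['eef_pos'],s['tcp_rot'],s['contact_force'],s['opening'])
cv2.imwrite('pics/scene18.png',grab_frame('scene'))
```

```text
19.4833 [558.95164402  67.53606725 100.37061909] [-3.12829806  0.01966516  1.50588619] [-0.22547514 -0.22048611 -2.83452825] 0.7129597006604971
```

View pics/w18.png

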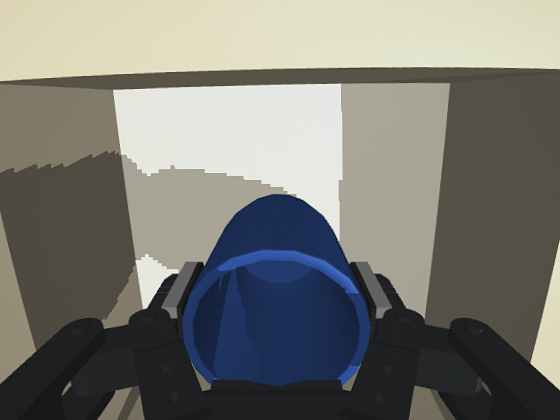

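The cup is inside the chamber and centred. I'll lower it slowly to contact, watching the force (holding −2.8 N).

>>> {"method": "arm_command", "body": {
  "plan": [
    {"translation":[0,0,0.1],"twist":0,"gripper":0.5},
    {"translation":[0,0,0.2],"twist":0,"gripper":0.5},
    {"translation":[0,0,0.3],"twist":0,"gripper":0.5},
    {"translation":[0,0,0.4],"twist":0,"gripper":0.5},
    {"translation":[0,0,0.4],"twist":0,"gripper":0.5}
  ]
}}

```text
clock: 19.95
eef_pos: [558.7, 67.6, 96.3]
tcp_rot: [-3.128, 0.02, 1.506]
contact_force: [-0.1, 0.5, -2.4]
opening: 0.715
```

>>> {"method": "arm_command", "body": {
  "plan": [
    {"translation":[0,0,0.05],"twist":0,"gripper":0.5},
    {"translation":[0,0,0.1],"twist":0,"gripper":0.5},
    {"translation":[0,0,0.15],"twist":0,"gripper":0.5},
    {"translation":[0,0,0.2],"twist":0,"gripper":0.5},
    {"translation":[0,0,0.2],"twist":0,"gripper":0.5}
  ]
}}

```text
clock: 20.37
eef_pos: [558.9, 67.6, 96.0]
tcp_rot: [-3.128, 0.02, 1.506]
contact_force: [-6.2, -1.1, 16.5]
opening: 0.715
```

The cup is on the floor (+16 N at TCP 96, as predicted). I'll relieve the load and open slowly.

>>> {"method": "arm_command", "body": {
  "plan": [
    {"translation":[0,0,-0.1],"twist":0,"gripper":0.5},
    {"translation":[0,0,-0.1],"twist":0,"gripper":0.75},
    {"translation":[0,0,-0.1],"twist":0,"gripper":0.8},
    {"translation":[0,0,-0.1],"twist":0,"gripper":0.9},
    {"translation":[0,0,-0.1],"twist":0,"gripper":1}
  ]
}}

```text
clock: 20.78
eef_pos: [559.0, 67.6, 96.8]
tcp_rot: [-3.128, 0.02, 1.506]
contact_force: [-0.9, 0.3, -0.3]
opening: 0.994
```

Run:
```python
from h import *
m=camera_model('wrist');im=grab_frame('wrist');cv2.imwrite('pics/w19.png',im)
s=sense();print(s['clock'],s['eef_pos'],s['tcp_rot'],s['contact_force'],s['opening'])
```

```text
20.8333 [558.90922341  67.58015174  96.79951126] [-3.12823281  0.01971933  1.50614965] [-0.41522585 -0.36094931 -0.72194289] 0.9981977747289419
```

View pics/w19.png

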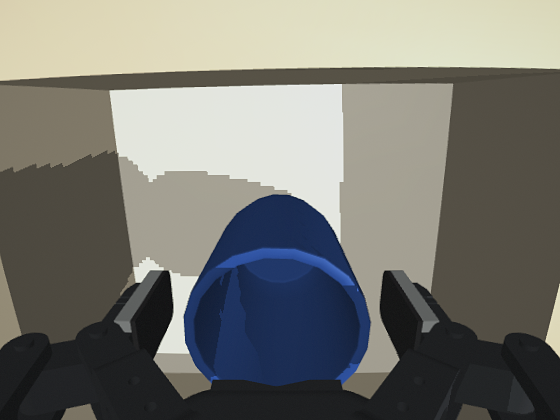

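Released with the cup upright and clear of both fingers. I'll retreat up and towards the robot.

>>> {"method": "arm_command", "body": {
  "plan": [
    {"translation":[0,0,-2],"twist":0,"gripper":1},
    {"translation":[0,0,-4.5],"twist":0,"gripper":1},
    {"translation":[0,0,-7.5],"twist":0,"gripper":1},
    {"translation":[0,0,-11],"twist":0,"gripper":1},
    {"translation":[0,0,-14.5],"twist":0,"gripper":1}
  ]
}}

```text
clock: 21.25
eef_pos: [560.5, 70.3, 242.7]
tcp_rot: [-3.127, 0.02, 1.506]
contact_force: [0.1, 0.9, -0.0]
opening: 1.0
```

>>> {"method": "arm_command", "body": {
  "plan": [
    {"translation":[0,-2,-3],"twist":0,"gripper":1},
    {"translation":[0,-5,-6],"twist":0,"gripper":1},
    {"translation":[0,-8,-8],"twist":0,"gripper":1},
    {"translation":[0,-10,-8],"twist":0,"gripper":1},
    {"translation":[0,-10,-8],"twist":0,"gripper":1}
  ]
}}

```text
clock: 21.67
eef_pos: [459.4, 78.5, 325.7]
tcp_rot: [-3.128, 0.019, 1.507]
contact_force: [0.6, -0.5, -0.8]
opening: 1.001
```

Run:
```python
from h import *
import pickle
m=camera_model('wrist');im=grab_frame('wrist');cv2.imwrite('pics/w20.png',im);pickle.dump(m,open('w20.pkl','wb'))
cv2.imwrite('pics/scene20.png',grab_frame('scene'))
cv2.imwrite('pics/side20.png',grab_frame('side'))
s=sense();print(s['clock'],s['eef_pos'],s['tcp_rot'],s['contact_force'],s['opening'])
a=cv2.imread('pics/scene20.png');b=cv2.imread('pics/side20.png')
v=np.hstack([cv2.resize(a[140:340,120:460],(400,236)),cv2.resize(b[80:370,190:440],(400,464))[:236]])
cv2.imwrite('pics/v20.png',np.vstack([cv2.resize(a[140:345,110:460],(700,410))]))
```

```text
21.8167 [462.29357949  78.30034312 324.09642522] [-3.12748557  0.01993511  1.50634874] [ 0.14267292 -0.60614186 -0.29471739] 0.9975937537013977
```

View pics/w20.png

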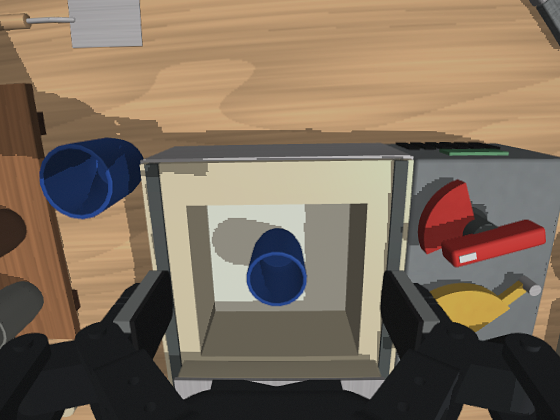

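View pics/v20.png

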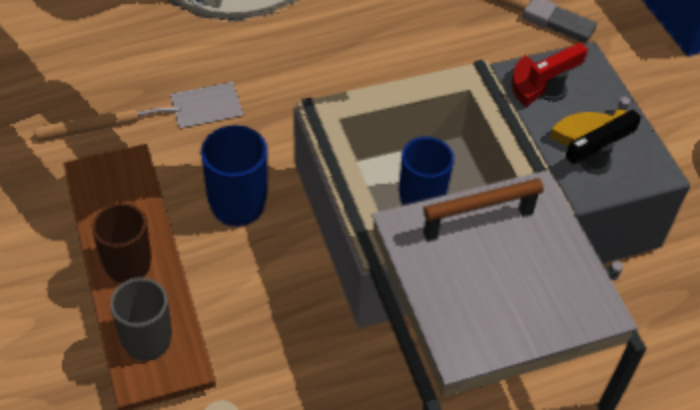

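View pics/side20.png

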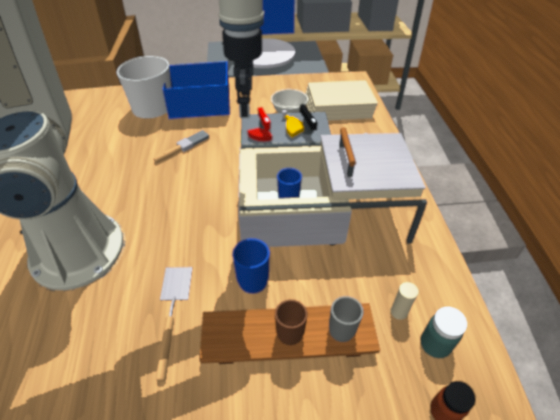

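All three views show the cup upright in the chamber (wrist view (276,275)), the lid back, both bars turned, and the brown and grey cups in place. One numeric check before I hand in.

Run:
```python
from h import *
import pickle
m=pickle.load(open('w20.pkl','rb'))
c=plane(m,(276.5,279),140);print('cup rim centre',c.round(1),'offset from (562,70):',(c[:2]-[562,70]).round(1))
P=[plane(m,q,198) for q in ((446,253),(543,229))];d=P[0]-P[1];print('red dir',np.arctan2(d[1],d[0]),'isolator~',-np.arctan2(d[1],d[0])-0.05)
S=camera_model('scene');T=lambda x,y:(x/2+110,y/2+140)
b0,b1=plane(S,T(572,150),198),plane(S,T(636,118),198);d=b0-b1;print('black',np.arctan2(d[1],d[0]),'latch~',-np.arctan2(d[1],d[0])-0.05)
h=[plane(S,T(*q),225) for q in ((428,212),(540,186))];print('lid handle mid',np.mean(h,0).round(0))
s=sense();print(s['clock'],s['contact_force'],np.abs(s['qvel']).max())
from rig import job
job.sign_off()
```

```text
cup rim centre [558.   69.4 140. ] offset from (562,70): [-4.  -0.6]
red dir -1.3765733751868745 isolator~ 1.3265733751868745
black -1.384380464993205 latch~ 1.334380464993205
lid handle mid [695.  67. 225.]
21.8167 [ 0.14267292 -0.60614186 -0.29471739] 0.02614314081250854
the job is handed in; nothing more can be done
```

The kiln is open and loaded, and I handed the job in at about 21.8 s of the 72 s. The hand-in gave no verdict.

I turned the isolator and then the latch clockwise, each until the wrist torque jumped to 1.5–1.8 N m at its stop. I slid the lid back 188 mm, where it pushed back with 28 N at its stop. The smaller blue cup, the one on the ware board, went onto the chamber floor with a light contact of about 16 N. I let go of it and withdrew the arm.

| Last check | Measured | Required |
|---|---|---|
| Isolator angle | about 1.33 rad | above 1.2 |
| Latch angle | about 1.33 rad | above 1.2 |
| Lid handle travel since shut (x 504.6 to 695 mm) | about 190 mm | above 170 mm |
| Cup offset from chamber centre | about 4 mm in x, 1 mm in y | within 65 mm each way |

- **Cups:** The pictures showed the blue cup upright, and the brown and grey cups looked unmoved. I judged both by eye only.
- **Arm:** It was clear of everything, with a force reading under 1 N.
- **Disagreement:** Triangulating the blue cup's rim on the ware board gave heights of 101–112 mm, against the 119 mm implied by the text. The rim's apparent width gave about 115 mm. I used the text height; the grip closed at 60.7 mm and the floor contact came at the predicted height, so it held.

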